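# Mist jade paperweights on both sides

## Task

The jade paperweights lie plain back up in the steel tray. Mist their backs with a full press of the spray pump behind the tray, letting it spring back up; then turn every paperweight over, so that all lie flat in the tray with the carved face up, and give the pump another full press to mist the carved faces. Finally lay all the paperweights out to dry on the slatted wooden board, flat and carved face still up, with the pump left up and the handpiece, the jade figure and the grinding wheel left where they are.

Things in the scene. Friction and masses are not known exactly. Their poses are not given: they have to be found in the camera images.
- tray: shallow stainless steel spray tray fixed to the bench, 260 mm (x) by 340 mm (y), floor at 3 mm above the bench, rim 4 mm thick and 10 mm high. Origin at the centre of its underside, on the bench; it may be turned a little
- board: fixed drying board of six pale wooden slats on three runners, 220 mm (x) by 240 mm (y); the slats run along its y axis, are 28 mm wide with 10 mm gaps, and their top is 24 mm above the bench. Origin at the centre of its underside, on the bench. It lies on the other side of the robot's x axis from the tray
- weight1: green jade paperweight, a flat bar 96 mm long (x axis), 44 mm wide (y) and 18 mm thick (z), 0.19 to 0.38 kg; origin at its centre. +z points out of the plain smooth back, -z out of the carved face (a lotus flower inside a raised border). Starts flat in the tray, back up. It can stand by itself on its 44 x 18 mm end. 2 or 3 of the 4 are there; an absent one is None from the start
- weight2: green jade paperweight, a flat bar 96 mm long (x axis), 44 mm wide (y) and 18 mm thick (z), 0.19 to 0.38 kg; origin at its centre. +z points out of the plain smooth back, -z out of the carved face (bamboo stems inside a raised border). Starts flat in the tray, back up. It can stand by itself on its 44 x 18 mm end. 2 or 3 of the 4 are there; an absent one is None from the start
- weight3: green jade paperweight, a flat bar 96 mm long (x axis), 44 mm wide (y) and 18 mm thick (z), 0.19 to 0.38 kg; origin at its centre. +z points out of the plain smooth back, -z out of the carved face (a gourd inside a raised border). Starts flat in the tray, back up. It can stand by itself on its 44 x 18 mm end. 2 or 3 of the 4 are there; an absent one is None from the start
- weight4: green jade paperweight, a flat bar 96 mm long (x axis), 44 mm wide (y) and 18 mm thick (z), 0.19 to 0.38 kg; origin at its centre. +z points out of the plain smooth back, -z out of the carved face (a fish inside a raised border). Starts flat in the tray, back up. It can stand by itself on its 44 x 18 mm end. 2 or 3 of the 4 are there; an absent one is None from the start
- pump (a joint): travel of the spray pump's cap in m: 0 when up, 0.010 when fully pressed down. A spring pushes it back up: it starts to move at 3 N and is fully down at 9 N
- pump_top (a point): centre of the top of the white pump cap, 34 mm in diameter, 18 mm high, 182 mm above the bench when up, with a small nozzle aimed at the tray; pressed straight down. It sits on a white bottle 72 mm in diameter, 152 mm tall with its collar, in a steel holder bolted to the bench just outside the tray's +x rim
- handpiece: bystander: steel rotary handpiece 26 mm thick and 180 mm long lying on the bench beyond tray and board. Origin on the bench under its middle; leave it alone
- figure: bystander: small seated jade figure, 74 mm wide and 88 mm tall, standing beyond tray and board. Origin at the centre of its underside; leave it alone
- wheel: bystander: steel grinding wheel 68 mm in diameter and 10 mm thick, lying flat with its 14 mm shaft standing up to 55 mm. Origin at the centre of its underside; leave it alone
Not all that is in view belongs to the job. Several things look just like the part that bears pump: the one meant starts farthest from the robot's base. What is shaped like the weight4 but orange or white is not meant.

How it is judged:
On the way, in this order (a step that is already met when the one before it is completed fails the run):
1. the pump is pressed fully down (more than 7.5 mm) while every paperweight lies plain back up in the tray (value of joint pump above 0.0075 m and x of weight1 in the frame of tray between -0.108 and 0.108 m and y of weight1 in the frame of tray between -0.148 and 0.148 m and z of weight1 in the frame of tray between 0.007 and 0.018 m and angle between each of weight1, weight2, weight3, weight4's own z axis and vertical below 0.15 rad and x of weight2 in the frame of tray between -0.108 and 0.108 m and y of weight2 in the frame of tray between -0.148 and 0.148 m and z of weight2 in the frame of tray between 0.007 and 0.018 m and x of weight3 in the frame of tray between -0.108 and 0.108 m and y of weight3 in the frame of tray between -0.148 and 0.148 m and z of weight3 in the frame of tray between 0.007 and 0.018 m and x of weight4 in the frame of tray between -0.108 and 0.108 m and y of weight4 in the frame of tray between -0.148 and 0.148 m and z of weight4 in the frame of tray between 0.007 and 0.018 m), for 0.1 s.
2. the pump is up again and every paperweight lies flat in the tray, carved face up (value of joint pump below 0.002 m and x of weight1 in the frame of tray between -0.108 and 0.108 m and y of weight1 in the frame of tray between -0.148 and 0.148 m and z of weight1 in the frame of tray between 0.007 and 0.018 m and angle between each of weight1, weight2, weight3, weight4's own z axis and vertical above 2.99 rad and x of weight2 in the frame of tray between -0.108 and 0.108 m and y of weight2 in the frame of tray between -0.148 and 0.148 m and z of weight2 in the frame of tray between 0.007 and 0.018 m and x of weight3 in the frame of tray between -0.108 and 0.108 m and y of weight3 in the frame of tray between -0.148 and 0.148 m and z of weight3 in the frame of tray between 0.007 and 0.018 m and x of weight4 in the frame of tray between -0.108 and 0.108 m and y of weight4 in the frame of tray between -0.148 and 0.148 m and z of weight4 in the frame of tray between 0.007 and 0.018 m), for 0.2 s.
3. the pump is pressed fully down (more than 7.5 mm) while every paperweight lies carved face up in the tray (value of joint pump above 0.0075 m and x of weight1 in the frame of tray between -0.108 and 0.108 m and y of weight1 in the frame of tray between -0.148 and 0.148 m and z of weight1 in the frame of tray between 0.007 and 0.018 m and angle between each of weight1, weight2, weight3, weight4's own z axis and vertical above 2.99 rad and x of weight2 in the frame of tray between -0.108 and 0.108 m and y of weight2 in the frame of tray between -0.148 and 0.148 m and z of weight2 in the frame of tray between 0.007 and 0.018 m and x of weight3 in the frame of tray between -0.108 and 0.108 m and y of weight3 in the frame of tray between -0.148 and 0.148 m and z of weight3 in the frame of tray between 0.007 and 0.018 m and x of weight4 in the frame of tray between -0.108 and 0.108 m and y of weight4 in the frame of tray between -0.148 and 0.148 m and z of weight4 in the frame of tray between 0.007 and 0.018 m), for 0.1 s.
At the end, for the whole second after the job is handed in: Every paperweight present lies flat on the slatted board (centre within 90 mm of the board's centre along its x and 100 mm along its y, resting on the slats), carved face up within 0.15 rad, released and at rest, and the pump cap is up (less than 2 mm down) (value of joint pump below 0.002 m and x of weight1 in the frame of board between -0.09 and 0.09 m and y of weight1 in the frame of board between -0.1 and 0.1 m and z of weight1 in the frame of board between 0.028 and 0.039 m and angle between each of weight1, weight2, weight3, weight4's own z axis and vertical above 2.99 rad and linear speed of each of weight1, weight2, weight3, weight4 below 0.02 m/s and angular speed of each of weight1, weight2, weight3, weight4 below 0.2 rad/s and x of weight2 in the frame of board between -0.09 and 0.09 m and y of weight2 in the frame of board between -0.1 and 0.1 m and z of weight2 in the frame of board between 0.028 and 0.039 m and x of weight3 in the frame of board between -0.09 and 0.09 m and y of weight3 in the frame of board between -0.1 and 0.1 m and z of weight3 in the frame of board between 0.028 and 0.039 m and x of weight4 in the frame of board between -0.09 and 0.09 m and y of weight4 in the frame of board between -0.1 and 0.1 m and z of weight4 in the frame of board between 0.028 and 0.039 m); the robot touches nothing.
It fails at once if the handpiece is pushed more than 25 mm from its place (distance of handpiece from where it was at the start of the episode above 0.025 m).
It fails at once if the figure is pushed more than 25 mm from its place (distance of figure from where it was at the start of the episode above 0.025 m).
It fails at once if the wheel is pushed more than 25 mm from its place (distance of wheel from where it was at the start of the episode above 0.025 m).
Of weight1, weight2, weight3, weight4 only 2 to 3 are there at a start; the rules pass over those that are not, and their reading is None.
At some moment in a run one of weight1, weight2, weight3, weight4 may be knocked a few centimetres aside while the robot is not near it.
Once in a run the grip may slacken for a moment while it holds something.
It also fails if it takes over 210 s, if anything falls off the work surface, if the arm or the gripper's body presses on something with over 40 N, if the wrist force passes 120 N, or if a joint passes its speed limit or range.

## Robot

A 6-joint arm with a two-finger parallel gripper is mounted at the origin on the work surface. World frame = base frame: x ahead of the robot, y to its left, z up, the work surface at z = 0. Lengths are in m, angles in rad, forces in N, time in s.
With the tool pointing down it reaches from about 0.35 to 0.975 m from the base axis. Payload 4.9 kg.
Tool frame: the origin (TCP) lies at the very end of the fingers, on their centre line; the grasp point (between the pads) lies 19 mm behind it (ctrl.tcp_to_grasp is the z of the grasp point in the tool frame, in m); z points along the fingers, y is the line along which they close (so a half turn about z gives the same grasp; the last joint's range is limited). The gripper opens to 85 mm and grips with 20 to 120 N. Pads are 22 mm wide; open, the fingers measure 114 mm over their backs; the gripper's body (76 mm by 85 mm) begins 54 mm behind the grasp point. The pads swing forward as they close: fully open they stand 13 mm farther back than shut.
Start: joints at [-1.31, 0.053, 1.613, -0, 1.476, -0.119], TCP at [0.232, -0.58, 0.231] pointing down, gripper open.
Joint ranges: [-3.01, 3.01], [-1.01, 2.22], [0.06, 2.58], [-1.02, 4.17], [0.09, 2.62], [-3.14, 3.14]. Speed limits (rad/s): [2.57, 2.57, 3.14, 3.14, 3.14, 3.14].

## Interface

Orientations are given as a rotation vector (axis times angle).
In Python, from station import ctrl, eyes, job, nets gives the robot as it stands. The module is installed in compiled form; this text tells all that it offers.
- The arm moves only by the tool jog_arm, never from a script. Its argument "commands" is one flat list of numbers, 7 for each row, row after row: the shift along the tool's x, y, z each as a share of 0.06 m, from -1 to 1, then the turn, a rotation vector about the tool's x, y, z each as a share of 0.1 rad, from -1 to 1, then the finger opening in mm, from 0 to 85.4. In form: [x, y, z, ax, ay, az, grip, x, y, z, ax, ay, az, grip, ...]. A call has 1 to 20 rows; each row shifts and turns the commanded pose from where the row before left it, along the tool's axes as they then stand; what a row does not reach is not made up. A row lasts 1/8 s, in which the tool goes at most 62.5 mm and 10.7 degrees, less where a joint would pass 70% of its speed; a pose out of reach is approached as far as the arm can. A call with a number of a shift or a turn outside -1 to 1 is refused whole. A call with a gripper value outside its range is refused whole. The fingers move at their own pace and stop on an object; "newtons" is the grip in N (left out, the last holds). Time passes only in rows, so rows that do not move let the fingers close. It gives the time, the measured TCP pose, the force, the opening and the grip force at its end, in the units of the state.
- ctrl.get_obs(): the state, without advancing time (a new reading comes with each control period).
- eyes.get_image(name): name is "side" or "top"; returns a dict with "image" (400x640x3 uint8, red, green, blue), "z_map" (400x640 float32, m along the optical axis (not along the pixel's ray), 0 where there is no reading), "K" (3x3 intrinsics, pixels), "dist_coeffs" ([k1, k2, p1, p2, k3] as OpenCV has them; the pictures are not rectified), "cam_to_world" (4x4, takes a point from camera to world coordinates). Camera axes: x right, y up, looking along -z (the intrinsics and any distortion apply to the point x, -y, -z); pixel columns grow to the right and rows downward; lengths in m; the calibration is good to about 2 mm. A picture is of the moment at which its call begins.
- job.finish_job(): hands the job in; it is judged then, once.
Trained networks look in the newest picture that a camera, given by its name, has taken for a name from the list of things; names that differ only in an ending like _2 or _b are one class to them, and where a whole thing is asked for, a point or a joint stands for the part that bears it (a point fixed in the world has none). Each returns a list of dicts, best first, with "p" (0 to 1); they miss things now and then, are a little off and sometimes report something else, mostly with a low value. They report only what shows in the picture. A call takes as long as a camera call. They do not tell look-alikes from the thing itself.
- nets.silhouettes(camera, name): "mask" (400x640 bool, what is visible of it) and "bbox" ([left, top, right, bottom] in pixels, round what is visible of it).
The state is a dict: "t": time; "q": joint angles; "dq": joint speeds; "effort": joint torques, N m; "tool_pos": TCP position; "tool_rot": TCP orientation; "contact_force": force on the tool from outside, world axes, zero at the start; "wrist_torque": the same for the moment, N m; "opening": finger opening in m; "grip_force": force on a finger pad.
Only numpy, scipy, OpenCV 4.12 (cv2) and the standard library are available. Lean on these libraries where they do the work, as an engineer would, in place of code of your own. Each camera call takes 0.05 s, during which the arm holds its last target. There are 200 camera calls.

## Working session

There is one attempt and no reset: what is moved stays moved. The work goes in short steps, Python scripts to look and compute and a tool call to move; the robot and the scene stay as the last step left them, time stands still between calls to the robot, and variables do not carry over. Pictures are saved under pics/ and viewed, at most 14 in all, crops included, and the job is handed in when it is done.

Besides the shell and the picture viewer there is one more tool, called as name(argument=value, ...) on one line, values as JSON. jog_arm: Moves the arm, as the interface text tells. Shift numbers are shares of 0.06 m and turn numbers shares of 0.1 rad, none past 1 either way. Its arguments: {"type":"object","properties":{"commands":{"type":"array","items":{"type":"number"}},"newtons":{"type":"number"}},"required":["commands"]}

```bash
ls; mkdir -p pics; cat > h.py <<'E'
import numpy as np, cv2
from station import ctrl, eyes, job, nets
def grab(cam):
    return eyes.get_image(cam)
def save(im,name,box=None,scale=1):
    a=im["image"] if isinstance(im,dict) else im
    if box: a=a[box[1]:box[3],box[0]:box[2]]
    a=cv2.resize(a,None,fx=scale,fy=scale,interpolation=cv2.INTER_CUBIC)
    cv2.imwrite("pics/"+name,a[:,:,::-1])
def world(im,uv,z=None):
    "uv Nx2 -> world pts with z_map depth, or on plane z"
    uv=np.asarray(uv,float).reshape(-1,2)
    n=cv2.undistortPoints(uv.reshape(-1,1,2),im["K"],np.array(im["dist_coeffs"],float)).reshape(-1,2)
    T=np.array(im["cam_to_world"])
    d=np.c_[n[:,0],-n[:,1],-np.ones(len(n))]
    if z is None:
        r=np.clip(np.round(uv).astype(int),0,[639,399])
        s=im["z_map"][r[:,1],r[:,0]]
        s=s[:,None]
    else:
        dw=d@T[:3,:3].T
        s=((z-T[2,3])/dw[:,2])[:,None]
    return (d*s)@T[:3,:3].T+T[:3,3]
def maskpts(im,m):
    v,u=np.nonzero(m&(im["z_map"]>0))
    return world(im,np.c_[u,v])
E
python3 - <<'E'
from h import *
for c in("top","side"):
    im=grab(c); save(im,c+"0.png")
    print(c,np.round(im["cam_to_world"],3).tolist(),np.round(im["K"],1).tolist())
    for n in ["weight1","weight2","weight3","weight4","pump","tray","board","handpiece","figure","wheel"]:
        for d in nets.silhouettes(c,n):
            P=maskpts(im,d["mask"])
            print(n,round(d["p"],2),np.round(d["bbox"]).tolist(),np.round(np.median(P,0),3).tolist() if len(P) else None, np.round(np.percentile(P[:,2],98),3) if len(P) else None)
print(ctrl.get_obs())
E
```

```text
pics
top [[0.023, 0.998, -0.05, 0.418], [-0.999, 0.022, -0.028, -0.011], [-0.027, 0.05, 0.998, 1.511], [0.0, 0.0, 0.0, 1.0]] [[423.0, 0.0, 323.4], [0.0, 423.0, 208.2], [0.0, 0.0, 1.0]]
weight1 0.86 [245.0, 272.0, 276.0, 289.0] [0.234, 0.246, 0.017] 0.023
weight1 0.67 [403.0, 223.0, 430.0, 238.0] [0.42, -0.291, 0.019] 0.025
weight1 0.55 [280.0, 144.0, 308.0, 170.0] [0.676, 0.144, 0.016] 0.023
weight2 0.86 [245.0, 272.0, 276.0, 289.0] [0.234, 0.246, 0.017] 0.023
weight2 0.67 [403.0, 223.0, 430.0, 238.0] [0.42, -0.291, 0.019] 0.025
weight2 0.55 [280.0, 144.0, 308.0, 170.0] [0.676, 0.144, 0.016] 0.023
weight3 0.86 [245.0, 272.0, 276.0, 289.0] [0.234, 0.246, 0.017] 0.023
weight3 0.67 [403.0, 223.0, 430.0, 238.0] [0.42, -0.291, 0.019] 0.025
weight3 0.55 [280.0, 144.0, 308.0, 170.0] [0.676, 0.144, 0.016] 0.023
weight4 0.86 [245.0, 272.0, 276.0, 289.0] [0.234, 0.246, 0.017] 0.023
weight4 0.67 [403.0, 223.0, 430.0, 238.0] [0.42, -0.291, 0.019] 0.025
weight4 0.55 [280.0, 144.0, 308.0, 170.0] [0.676, 0.144, 0.016] 0.023
pump 0.54 [464.0, 285.0, 476.0, 298.0] [0.239, -0.427, 0.181] 0.187
pump 0.
[... 2257 characters left out ...]
55
{'t': 1.1, 'q': array([-1.31001519e+00,  5.27116476e-02,  1.61295034e+00,  3.71402675e-06,
        1.47601940e+00, -1.18988164e-01]), 'dq': array([-8.09139133e-04,  6.94412345e-04, -4.24645129e-04, -5.96506011e-04,
       -1.53438275e-03, -4.06548202e-05]), 'effort': array([ 9.64082683e-04, -3.93688703e+01, -3.70464706e+01,  9.47801368e-06,
        5.00836068e-04, -2.28738841e-06]), 'tool_pos': array([ 0.23168773, -0.58042107,  0.23126624]), 'tool_rot': array([-3.08503864e+00, -5.92944552e-01,  4.08016123e-06]), 'contact_force': array([-0.65801625, -0.12097727, -0.0310617 ]), 'wrist_torque': array([-0.03150486,  0.01170244,  0.02905596]), 'grip_force': 0.0, 'opening': 0.08548846106471814}
```

```bash
python3 - <<'E'
from h import *
im=grab("top"); save(im,"t1.png",(180,100,490,320),2.5)
im=grab("side"); save(im,"s1.png",(190,120,490,395),2.1)
E
```

```text
(no output)
```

View pics/t1.png

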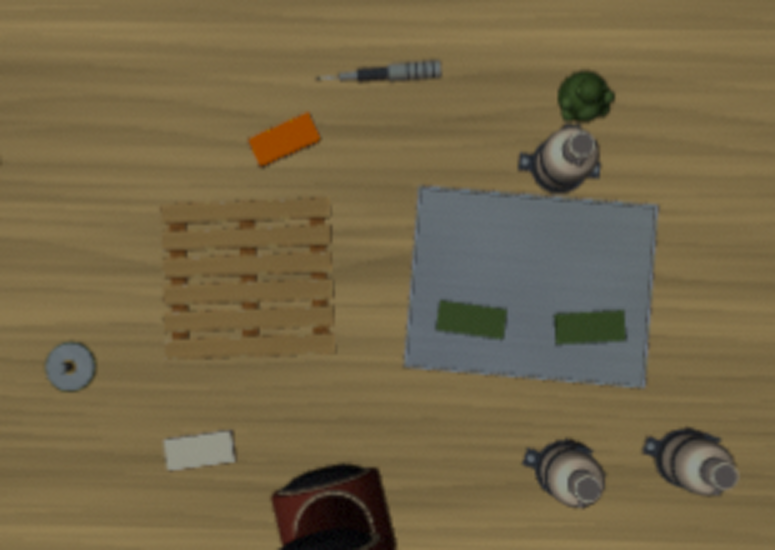

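View pics/s1.png

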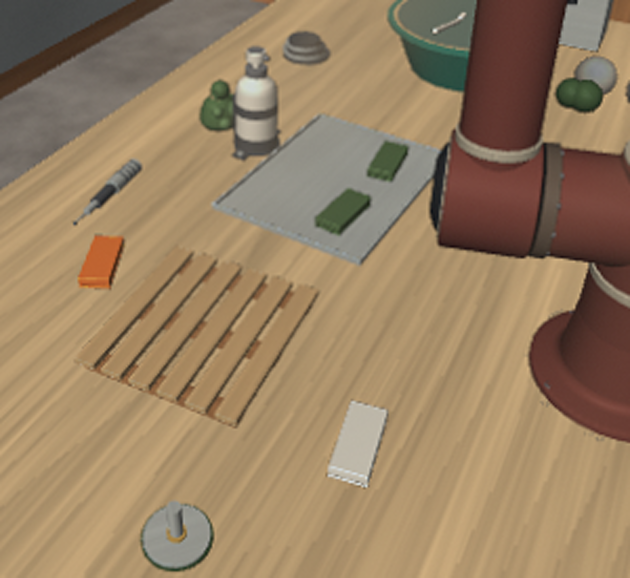

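Top view: the two green weights lie at about pixel (368,228) and (416,231). The three pumps are at (411,158), (414,295) and (468,290). The one meant is (411,158): it is farthest from the base at x≈0.65 and sits at the tray's +x rim. The orange and white bars are decoys. I'll measure precisely in both cameras and confirm the pump in a crop.

```bash
cat >> h.py <<'E'
def greens(im,z=0.021,xr=(0.3,0.62),yr=(-0.4,0.35)):
    "green bars: centre on plane z, long-axis angle, sizes"
    hsv=cv2.cvtColor(im["image"],cv2.COLOR_RGB2HSV)
    m=((hsv[...,0]>35)&(hsv[...,0]<75)&(hsv[...,1]>90)).astype(np.uint8)
    n,l,st,_=cv2.connectedComponentsWithStats(m); out=[]
    for i in range(1,n):
        if st[i,4]<60: continue
        v,u=np.nonzero(l==i)
        P=maskpts(im,l==i)
        if not len(P): continue
        c=np.median(P,0)
        if not(xr[0]<c[0]<xr[1] and yr[0]<c[1]<yr[1]): continue
        W=world(im,np.c_[u,v],z)[:,:2]
        r=cv2.minAreaRect((W*1000).astype(np.float32))
        b=cv2.boxPoints(r); e=[b[1]-b[0],b[2]-b[1]]; e=max(e,key=np.linalg.norm)
        out.append((np.round(np.array(r[0])/1000,4).tolist(),round(float(np.degrees(np.arctan2(e[1],e[0]))%180),1),np.round(sorted(r[1])).tolist(),"zmed %.3f zmax %.3f"%(c[2],np.percentile(P[:,2],97)),"mean",np.round(W.mean(0),4).tolist(), "px",np.round([u.mean(),v.mean()]).tolist()))
    return out
E
python3 - <<'E'
from h import *
for c in("top","side"):
    im=grab(c)
    for g in greens(im): print(c,g)
    for n,z in(("tray",0.010),("board",0.024)):
        d=nets.silhouettes(c,n)[0]; v,u=np.nonzero(d["mask"])
        W=world(im,np.c_[u,v],z)[:,:2]; r=cv2.minAreaRect((W*1000).astype(np.float32)); print(c,n,np.round(r[0]),np.round(r[1]),round(r[2],1))
    for d in nets.silhouettes(c,"pump"):
        P=maskpts(im,d["mask"]); T=P[P[:,2]>0.176]
        if len(T): print(c,"pump",len(T),np.round(T.mean(0),4),np.round(T.min(0),3),np.round(T.max(0),3))
    # bench-surface check
    print("bench z",np.round(np.median(world(im,[[330,300],[200,280],[300,330]])[:,2]),4))
im=grab("top"); save(im,"p1.png",(380,120,440,200),7)
E
```

```text
top ([0.4281, -0.1267], 83.2, [38.0, 91.0], 'zmed 0.019 zmax 0.026', 'mean', [0.4278, -0.127], 'px', [368.0, 227.0])
top ([0.4216, -0.2924], 95.3, [38.0, 93.0], 'zmed 0.019 zmax 0.025', 'mean', [0.4212, -0.2925], 'px', [416.0, 230.0])
top tray [ 476. -211.] [338. 260.] 86.4
top board [479. 189.] [223. 243.] 3.5
top pump 94 [ 0.2425 -0.4289  0.1813] [ 0.226 -0.446  0.176] [ 0.258 -0.413  0.189]
top pump 86 [ 0.648  -0.2485  0.1809] [ 0.626 -0.264  0.176] [ 0.664 -0.233  0.187]
bench z 0.2715
side tray [ 476. -205.] [347. 259.] 86.3
side board [477. 194.] [224. 249.] 3.4
bench z 0.0001
```

View pics/p1.png

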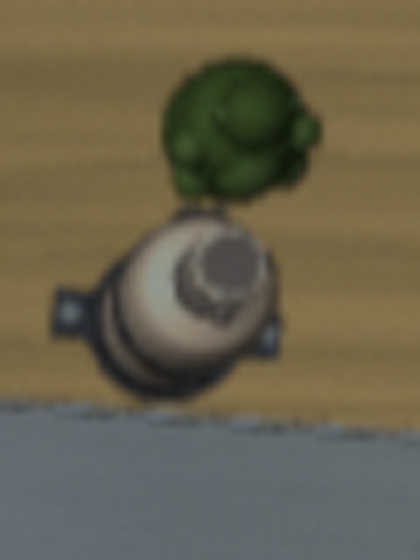

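The crop shows the grey cap top at about (413,157), the holder bolts at (390,165) and (418,169), and the tray rim just below. The figure is right behind it. This is the far pump by the +x rim, so it is the right one.

```bash
cat >> h.py <<'E'
from scipy.spatial.transform import Rotation as Rn
def plan(pos,psi=None,tilt=0,quiet=False):
    """shift (tool axes, units of .06) then turn (units of .1 rad) from measured pose to TCP pos,
    psi deg = yaw of tool x when down, tilt deg about tool y (+: body toward -toolx)"""
    o=ctrl.get_obs(); R=Rn.from_rotvec(o["tool_rot"]); d=np.array(pos)-o["tool_pos"]
    s=R.inv().apply(d)/.06
    n=max(1,int(np.ceil(np.abs(s).max()/0.95)))
    print("now",np.round(o["tool_pos"],4),"psi/tilt",pose(R)," | shift",np.round(s,3),"rows",n,"each",np.round(s/n,3))
    if psi is not None:
        a=np.radians(psi)/2
        T=Rn.from_rotvec(np.pi*np.array([np.cos(a),np.sin(a),0]))*Rn.from_euler("y",tilt,degrees=True)
        w=(R.inv()*T).as_rotvec()/.1; m=max(1,int(np.ceil(np.linalg.norm(w)/0.95)))
        print("   turn",np.round(w,3),"rows",m,"each",np.round(w/m,3),"shift-after-turn",np.round(T.inv().apply(d)/.06,3))
def pose(R):
    M=R.as_matrix(); y=M[:,1]; psi=np.degrees(np.arctan2(y[0],-y[1]))
    X=np.array([np.cos(np.radians(psi)),np.sin(np.radians(psi)),0])
    return np.round([psi,np.degrees(np.arctan2(M[:,2]@X,-M[2,2])),np.degrees(np.arcsin(y[2]))],2)
E
python3 - <<'E'
from h import *
im=grab("top")
print("cap",world(im,[[413.1,157.4],[411.5,160]],.182), "holder mid",world(im,[[404.2,166.6]],.01))
# gripper seen from above: height map points near the tool
o=ctrl.get_obs()
plan([.648,-.249,.25],0)
plan([.38,-.40,.25],0)
E
```

```text
cap [[ 0.64966971 -0.25127833  0.182     ]
 [ 0.64136537 -0.24641349  0.182     ]] holder mid [[ 0.64631714 -0.25154696  0.01      ]]
now [ 0.2317 -0.5805  0.2313] psi/tilt [21.76 -0.    0.  ]  | shift [ 8.492 -2.558 -0.312] rows 9 each [ 0.944 -0.284 -0.035]
   turn [1.000e-03 0.000e+00 3.798e+00] rows 4 each [0.   0.   0.95] shift-after-turn [ 6.938 -5.524 -0.311]
now [ 0.2317 -0.5805  0.2313] psi/tilt [21.76 -0.    0.  ]  | shift [ 3.41  -1.877 -0.311] rows 4 each [ 0.853 -0.469 -0.078]
   turn [1.000e-03 0.000e+00 3.798e+00] rows 4 each [0.   0.   0.95] shift-after-turn [ 2.472 -3.008 -0.311]
```

jog_arm(commands=[0,0,-0.31,0,0,0.95,0,0,0,0,0,0,0.95,0,0,0,0,0,0,0.95,0,0,0,0,0,0,0.948,0,0.867,-0.693,0,0,0,0,0,0.867,-0.693,0,0,0,0,0,0.867,-0.693,0,0,0,0,0,0.867,-0.693,0,0,0,0,0,0.867,-0.693,0,0,0,0,0,0.867,-0.693,0,0,0,0,0,0.867,-0.693,0,0,0,0,0,0.867,-0.693,0,0,0,0,0,0,0,0,0,0,0,0,0,0,0,0,0,0,0], newtons=40)

```text
t: 3.45
tool_pos: [0.6221, -0.2683, 0.2496]
tool_rot: [3.141, 0.001, -0.001]
contact_force: [-0.7, -1.3, -0.3]
opening: 0.0002
grip_force: 0.0
```

```bash
python3 - <<'E'
from h import *
plan([.648,-.250,.19],0)
im=grab("side"); save(im,"s2.png",(250,80,410,250),4)
E
```

```text
now [ 0.6221 -0.2683  0.2496] psi/tilt [ 0.03 -0.04  0.01]  | shift [ 0.432 -0.304  0.994] rows 2 each [ 0.216 -0.152  0.497]
   turn [0.002 0.008 0.005] rows 1 each [0.002 0.008 0.005] shift-after-turn [ 0.431 -0.304  0.994]
```

View pics/s2.png

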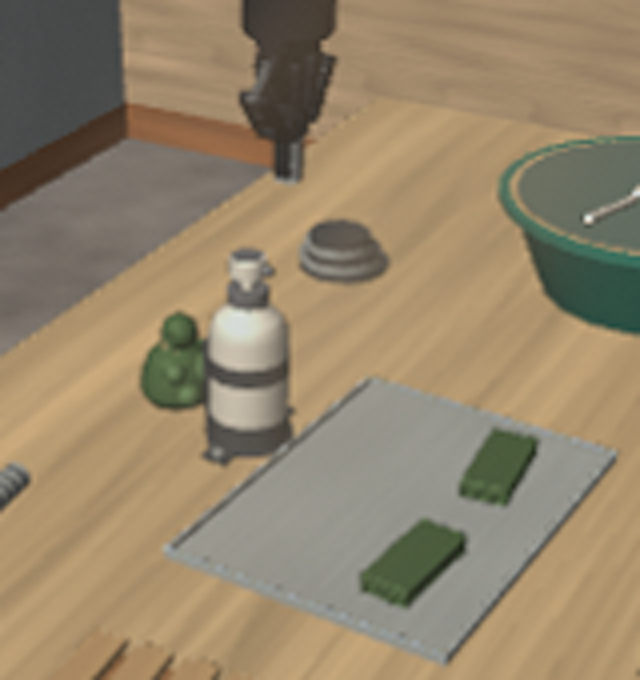

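```bash
python3 - <<'E'
from h import *
im=grab("side"); 
print(world(im,[[311.75,144]],.182),world(im,[[321.75,124.7]],.25))
im=grab("top"); z=im["z_map"]
# gripper from above is occluding; print pump nets
for d in nets.silhouettes("top","pump"):
    P=maskpts(im,d["mask"]); print(d["p"],np.round(P.mean(0),3))
for g in greens(im): print(g)
E
```

```text
[[ 0.64833679 -0.24619779  0.182     ]] [[ 0.62178205 -0.26875548  0.25      ]]
0.62 [ 0.22 -0.26  0.18]
0.55 [ 0.241 -0.427  0.18 ]
([0.429, -0.1172], 83.2, [37.0, 72.0], 'zmed 0.020 zmax 0.025', 'mean', [0.4299, -0.115], 'px', [365.0, 227.0])
```

The side picture shows the closed fingertips at (322,125) and the cap at (312,144). The tip back-projects to within 1 mm of the reported TCP, so I'll use the cap at (0.648, -0.248).

jog_arm(commands=[0.43,-0.335,0,0,0,0,0,0,0,0.5,0,0,0,0,0,0,0.5,0,0,0,0,0,0,0.1,0,0,0,0,0,0,0,0,0,0,0])

```text
t: 4.28
tool_pos: [0.6479, -0.2489, 0.1846]
tool_rot: [3.141, -0.002, 0.001]
contact_force: [0.5, -0.4, 0.6]
opening: -0.0002
grip_force: 0.0
```

jog_arm(commands=[0,0,0.06,0,0,0,0,0,0,0.06,0,0,0,0,0,0,0.04,0,0,0,0,0,0,0,0,0,0,0,0,0,0,0,0,0,0])

```text
t: 4.9
tool_pos: [0.649, -0.2489, 0.1766]
tool_rot: [3.139, -0.0, 0.005]
contact_force: [-0.1, -0.7, 6.6]
opening: 0.0002
grip_force: 3.0
```

jog_arm(commands=[0,0,0.05,0,0,0,0,0,0,0.02,0,0,0,0,0,0,0,0,0,0,0,0,0,0,0,0,0,0,0,0,0,0,0,0,0])

```text
t: 5.52
tool_pos: [0.649, -0.249, 0.1731]
tool_rot: [3.139, -0.0, 0.005]
contact_force: [-2.0, 0.3, 7.8]
opening: 0.0
grip_force: 4.1
```

jog_arm(commands=[0,0,0.04,0,0,0,0,0,0,0.02,0,0,0,0,0,0,0,0,0,0,0,0,0,0,0,0,0,0])

```text
t: 6.02
tool_pos: [0.6492, -0.2491, 0.172]
tool_rot: [3.139, 0.0, 0.006]
contact_force: [-6.1, 1.3, 14.3]
opening: 0.0002
grip_force: 7.8
```

jog_arm(commands=[0,0,-0.4,0,0,0,0,0,0,-0.9,0,0,0,0,-0.9,0,0,0,0,0,80,-0.9,0,0,0,0,0,80,-0.9,0,0,0,0,0,80,-0.6,0,0,0,0,0,80,0,0,0,0,0,0,80])

```text
t: 6.9
tool_pos: [0.4485, -0.248, 0.2444]
tool_rot: [3.141, -0.003, 0.001]
contact_force: [1.3, -0.6, 0.2]
opening: 0.08
grip_force: 0.0
```

```bash
python3 - <<'E'
from h import *
im=grab("side")
for d in nets.silhouettes("side","weight4"):
    P=maskpts(im,d["mask"]); T=P[P[:,2]>.0175]; r=cv2.minAreaRect((T[:,:2]*1000).astype(np.float32))
    print("net",round(d["p"],2),np.round(T.mean(0),4),np.round(r[0],1),np.round(r[1]),round(r[2],1))
c=im["image"][222,353]; print("rgb",c, cv2.cvtColor(im["image"],cv2.COLOR_RGB2HSV)[222,353])
im=grab("top")
for g in greens(im): print(g)
for d in nets.silhouettes("top","pump"):
    P=maskpts(im,d["mask"]); print(round(d["p"],2),np.round(P.mean(0),3))
plan([.425,-.10,.2],83)
save(im,"t3.png",(320,130,500,290),4)
E
```

```text
net 0.74 [0.2352 0.2595 0.019 ] [236.1 253.9] [44. 96.] 9.4
net 0.71 [0.6774 0.1473 0.0195] [678.3 145.4] [43. 97.] 25.5
net 0.55 [ 0.4244 -0.1213  0.0224] [ 425.8 -126.6] [97. 42.] 82.6
net 0.5 [ 0.4196 -0.2889  0.0203] [ 419.4 -290.4] [43. 97.] 7.4
rgb [77 93 62] [45 85 93]
([0.4279, -0.1269], 83.2, [37.0, 91.0], 'zmed 0.020 zmax 0.026', 'mean', [0.4277, -0.127], 'px', [368.0, 227.0])
([0.4182, -0.2944], 95.3, [31.0, 80.0], 'zmed 0.020 zmax 0.404', 'mean', [0.4115, -0.2893], 'px', [415.0, 233.0])
0.69 [ 0.241 -0.427  0.179]
0.53 [ 0.646 -0.248  0.179]
0.44 [ 0.219 -0.262  0.175]
now [ 0.4508 -0.2481  0.2446] psi/tilt [ 0.03  0.02 -0.  ]  | shift [-0.429 -2.469  0.743] rows 3 each [-0.143 -0.823  0.248]
   turn [ 2.0000e-03 -3.0000e-03 -1.4481e+01] rows 16 each [ 0.    -0.    -0.905] shift-after-turn [ 2.398 -0.728  0.743]
```

View pics/t3.png

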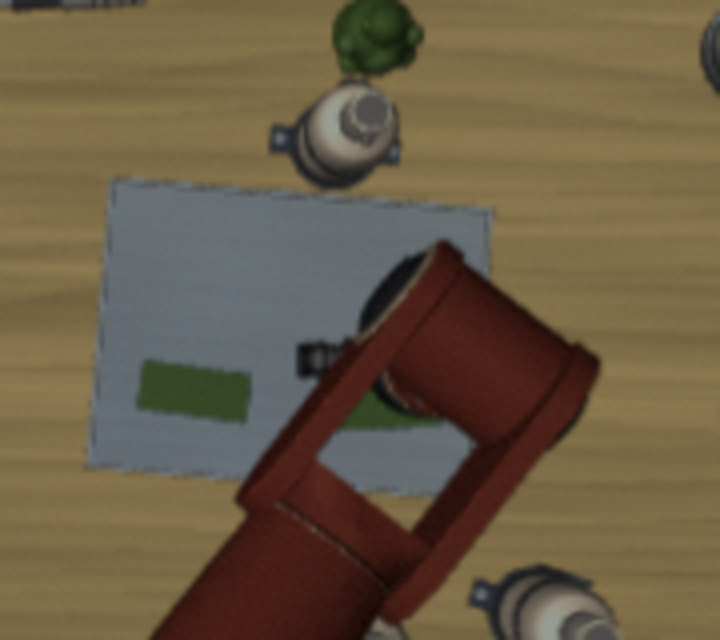

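The top picture shows the arm clear of bar 1 at (400,227) and the pump cap at (412,158), which is up again. Next I go over bar 1.

jog_arm(commands=[-0.119,-0.783,0,0,0,0,80,-0.119,-0.783,0,0,0,0,80,-0.119,-0.783,0,0,0,0,80,0,0,0,0,0,-0.905,80,0,0,0,0,0,-0.905,80,0,0,0,0,0,-0.905,80,0,0,0,0,0,-0.905,80,0,0,0,0,0,-0.905,80,0,0,0,0,0,-0.905,80,0,0,0,0,0,-0.905,80,0,0,0,0,0,-0.905,80,0,0,0,0,0,-0.905,80,0,0,0,0,0,-0.905,80,0,0,0,0,0,-0.905,80,0,0,0,0,0,-0.905,80,0,0,0,0,0,-0.905,80,0,0,0,0,0,-0.905,80,0,0,0,0,0,-0.905,80,0,0,0,0,0,-0.905,80])

```text
t: 9.48
tool_pos: [0.4295, -0.107, 0.2445]
tool_rot: [-2.349, -2.085, 0.0]
contact_force: [0.6, -0.0, 0.1]
opening: 0.0803
grip_force: 0.0
```

jog_arm(commands=[0,0,0.8,0,-0.9,0,80,0,0,0.8,0,-0.9,0,80,0,0,0.4,0,-0.9,0,80,0,0,0,0,-0.9,0,80,0,0,0,0,-0.76,0,80,0,0,0,0,0,0,80])

```text
t: 10.22
tool_pos: [0.4281, -0.1144, 0.1243]
tool_rot: [2.107, 1.87, -0.468]
contact_force: [-0.2, 0.3, 0.2]
opening: 0.0801
grip_force: 0.0
```

```bash
python3 - <<'E'
from h import *
plan([.4294,-.1071,.008],83,-25)
print(ctrl.get_obs()["q"].round(2))
E
```

```text
now [ 0.4281 -0.1144  0.1243] psi/tilt [ 83.14 -24.92  -0.11]  | shift [0.929 0.011 1.705] rows 2 each [0.465 0.005 0.852]
   turn [-0.008 -0.014  0.03 ] rows 1 each [-0.008 -0.014  0.03 ] shift-after-turn [0.931 0.007 1.704]
[-0.16 -0.28  2.15 -0.45  1.29  0.09]
```

jog_arm(commands=[0.31,0.003,0.568,0,0,0,80,0.31,0.003,0.568,0,0,0,80,0.31,0.003,0.568,0,0,0,80,0,0,0,0,0,0,80,0,0,0,0,0,0,40,0,0,0,0,0,0,38,0,0,0,0,0,0,36,0,0,0,0,0,0,36,0,0,0,0,0,0,36], newtons=100)

```text
t: 11.35
tool_pos: [0.4314, -0.1089, 0.0117]
tool_rot: [2.108, 1.862, -0.463]
contact_force: [-0.2, 2.5, 6.5]
opening: 0.0407
grip_force: 101.6
```

jog_arm(commands=[-0.07,0,-0.15,0,0,0,36,-0.2,0,-0.43,0,0,0,36,-0.28,0,-0.6,0,0,0,36,-0.28,0,-0.6,0,0,0,36,0,0,0,0,0,0,36])

```text
t: 11.98
tool_pos: [0.4315, -0.1088, 0.1308]
tool_rot: [2.107, 1.86, -0.458]
contact_force: [-0.5, -0.6, -3.7]
opening: 0.0412
grip_force: 102.0
```

```bash
python3 - <<'E'
from h import *
plan([.44,-.10,.13],0,-25)
im=grab("side"); save(im,"s4.png",(290,130,430,260),4)
E
```

```text
now [ 0.4315 -0.1088  0.1308] psi/tilt [ 82.97 -24.97   0.5 ]  | shift [ 0.154  0.122 -0.055] rows 1 each [ 0.154  0.122 -0.055]
   turn [ 6.181 -0.068 13.096] rows 16 each [ 0.386 -0.004  0.819] shift-after-turn [ 0.134 -0.147 -0.047]
```

View pics/s4.png

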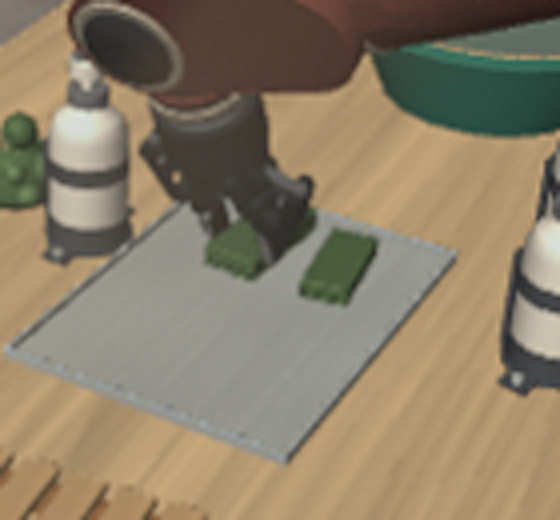

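The picture shows bar 1 held level above the tray, at crop (255,240), with bar 2 still lying behind it. Next I yaw to the lane direction.

jog_arm(commands=[0.154,0.1,-0.2,0.386,-0.004,0.819,36,0,0,0,0.386,-0.004,0.819,36,0,0,0,0.386,-0.004,0.819,36,0,0,0,0.386,-0.004,0.819,36,0,0,0,0.386,-0.004,0.819,36,0,0,0,0.386,-0.004,0.819,36,0,0,0,0.386,-0.004,0.819,36,0,0,0,0.386,-0.004,0.819,36,0,0,0,0.386,-0.004,0.819,36,0,0,0,0.386,-0.004,0.819,36,0,0,0,0.386,-0.004,0.819,36,0,0,0,0.386,-0.004,0.819,36,0,0,0,0.386,-0.004,0.819,36,0,0,0,0.386,-0.004,0.819,36,0,0,0,0.386,-0.004,0.819,36,0,0,0,0.386,-0.004,0.819,36,0,0,0,0,0,0,36])

```text
t: 14.15
tool_pos: [0.4354, -0.096, 0.1315]
tool_rot: [-3.062, 0.0, 0.697]
contact_force: [0.3, -0.3, -3.2]
opening: 0.0411
grip_force: 104.1
```

```bash
python3 - <<'E'
from h import *
plan([.46,-.10,.14],0,65)
o=ctrl.get_obs();print(o["q"].round(2),o["grip_force"],o["opening"])
E
```

```text
now [ 0.4354 -0.096   0.1315] psi/tilt [ -0.03 -25.64  -0.09]  | shift [ 0.308  0.066 -0.305] rows 1 each [ 0.308  0.066 -0.305]
   turn [-1.4000e-02  1.5819e+01 -1.2000e-02] rows 17 each [-0.001  0.931 -0.001] shift-after-turn [0.301 0.066 0.311]
[-0.3   0.02  1.86 -0.13  1.68  1.28] 104.06665921211243 0.0411438210995851
```

jog_arm(commands=[0.3,0.06,-0.3,0,0.931,0,36,0,0,0,0,0.931,0,36,0,0,0,0,0.931,0,36,0,0,0,0,0.931,0,36,0,0,0,0,0.931,0,36,0,0,0,0,0.931,0,36,0,0,0,0,0.931,0,36,0,0,0,0,0.931,0,36,0,0,0,0,0.931,0,36,0,0,0,0,0.931,0,36,0,0,0,0,0.931,0,36,0,0,0,0,0.931,0,36,0,0,0,0,0.931,0,36,0,0,0,0,0.931,0,36,0,0,0,0,0.931,0,36,0,0,0,0,0.931,0,36,0,0,0,0,0.931,0,36,0,0,0,0,0,0,36])

```text
t: 16.4
tool_pos: [0.5083, -0.1207, 0.1513]
tool_rot: [-2.659, -0.009, -1.643]
contact_force: [-0.8, -0.2, -3.2]
opening: 0.0409
grip_force: 104.3
```

```bash
python3 - <<'E'
from h import *
plan([.46,-.10,.10],0,65)
o=ctrl.get_obs();print(o["q"].round(2),o["grip_force"],o["opening"])
im=grab("side"); save(im,"s5.png",(270,130,410,260),4)
hsv=cv2.cvtColor(im["image"],cv2.COLOR_RGB2HSV)
m=(hsv[...,0]>35)&(hsv[...,0]<75)&(hsv[...,1]>60)
P=maskpts(im,m); k=(P[:,0]>.35)&(P[:,0]<.6)&(P[:,1]>-.18)&(P[:,1]<0)&(P[:,2]<.2)
P=P[k]; print(len(P),np.percentile(P,[2,50,98],axis=0).round(3))
lo=P[P[:,2]<P[:,2].min()+.03]; hi=P[P[:,2]>P[:,2].max()-.03]; print(lo.mean(0).round(3),hi.mean(0).round(3))
E
```

```text
now [ 0.5083 -0.1207  0.1513] psi/tilt [ 0.77 63.43 -0.61]  | shift [-1.125 -0.346 -0.332] rows 2 each [-0.563 -0.173 -0.166]
   turn [-0.168  0.275 -0.038] rows 1 each [-0.168  0.275 -0.038] shift-after-turn [-1.114 -0.344 -0.368]
[-0.71 -0.67  2.58  1.25  0.68  0.03] 104.26223874092102 0.040873352732097946
104 [[ 0.497 -0.134  0.089]
 [ 0.506 -0.099  0.131]
 [ 0.513 -0.095  0.18 ]]
[ 0.504 -0.098  0.102] [ 0.507 -0.111  0.177]
```

View pics/s5.png

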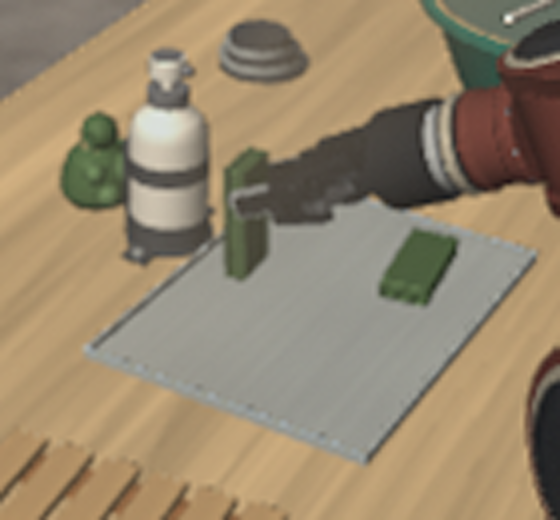

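The crop shows the bar held upright at (245,215), with the arm folded to its q3 limit. I'll move out a little and lower there.

```bash
python3 - <<'E'
from h import *
plan([.535,-.115,.085],0,64.4)
E
```

```text
now [ 0.5084 -0.1205  0.1519] psi/tilt [ 0.8  63.46 -0.58]  | shift [-0.799 -0.073  0.897] rows 1 each [-0.799 -0.073  0.897]
   turn [-0.17   0.166 -0.029] rows 1 each [-0.17   0.166 -0.029] shift-after-turn [-0.813 -0.091  0.882]
```

jog_arm(commands=[-0.2,-0.03,0.42,0,0,0,36,-0.2,-0.03,0.3,-0.17,0.16,-0.03,36,-0.2,-0.02,0.1,0,0,0,36,-0.2,0,0.07,0,0,0,36,0,0,0,0,0,0,36,0,0,0,0,0,0,36])

```text
t: 17.2
tool_pos: [0.5361, -0.1153, 0.0876]
tool_rot: [2.654, 0.001, 1.679]
contact_force: [1.0, 0.4, -2.6]
opening: 0.0408
grip_force: 104.3
```

```bash
python3 - <<'E'
from h import *
plan([.535,-.115,.072],0,64.4)
o=ctrl.get_obs();print(o["q"].round(2),o["grip_force"],o["contact_force"])
E
```

```text
now [ 0.5361 -0.1153  0.0876] psi/tilt [-2.000e-02  6.464e+01  9.000e-02]  | shift [-0.242 -0.005  0.095] rows 1 each [-0.242 -0.005  0.095]
   turn [ 0.009 -0.041  0.013] rows 1 each [ 0.009 -0.041  0.013] shift-after-turn [-0.242 -0.004  0.096]
[-0.63 -0.35  2.54  1.71  0.57 -0.47] 104.27219867706299 [ 0.95690799  0.36528405 -2.62515036]
```

jog_arm(commands=[-0.06,0,0.0285,0,0,0,36,-0.06,0,0.0285,0,0,0,36,-0.06,0,0.0285,0,0,0,36,0,0,0,0,0,0,36,0,0,0,0,0,0,36])

```text
t: 17.82
tool_pos: [0.5361, -0.1156, 0.0751]
tool_rot: [2.654, -0.001, 1.679]
contact_force: [-0.3, -0.5, -3.3]
opening: 0.0411
grip_force: 104.3
```

jog_arm(commands=[-0.04,0,0.019,0,0,0,36,-0.04,0,0.019,0,0,0,36,0,0,0,0,0,0,36,0,0,0,0,0,0,36])

```text
t: 18.32
tool_pos: [0.5365, -0.1158, 0.0706]
tool_rot: [2.653, -0.0, 1.68]
contact_force: [0.3, 0.2, 0.4]
opening: 0.0408
grip_force: 104.6
```

jog_arm(commands=[-0.02,0,0.01,0,0,0,36,0,0,0,0,0,0,36,0,0,0,0,0,0,50,0,0,0,0,0,0,60,0,0,0,0,0,0,80,0,0,0,0,0,0,80,0,0,-0.3,0,0,0,80,0,0,-0.6,0,0,0,80,0,0,-0.6,0,0,0,80,0.5,0,-0.5,0,0,0,80,0,0,0,0,0,0,80])

```text
t: 19.7
tool_pos: [0.4973, -0.1485, 0.1505]
tool_rot: [-2.653, -0.023, -1.664]
contact_force: [0.7, -0.3, 0.1]
opening: 0.0799
grip_force: 0.0
```

```bash
cat >> h.py <<'E'
def standing(im,yr=(-.2,0),xr=(.35,.62)):
    hsv=cv2.cvtColor(im["image"],cv2.COLOR_RGB2HSV)
    m=(hsv[...,0]>35)&(hsv[...,0]<75)&(hsv[...,1]>60)
    P=maskpts(im,m); P=P[(P[:,0]>xr[0])&(P[:,0]<xr[1])&(P[:,1]>yr[0])&(P[:,1]<yr[1])&(P[:,2]<.25)]
    print(len(P),np.percentile(P,[3,50,97],axis=0).round(3).tolist())
    T=P[P[:,2]>P[:,2].max()-.012]; print("top",T.mean(0).round(4),cv2.minAreaRect((T[:,:2]*1000).astype(np.float32)))
E
python3 - <<'E'
from h import *
for c in("top","side"): im=grab(c); standing(im)
plan([.535,-.1155,.2],0,0)
print(ctrl.get_obs()["q"].round(2))
save(im,"s6.png",(270,130,410,260),4)
E
```

```text
73 [[0.525, -0.135, 0.056], [0.532, -0.115, 0.098], [0.542, -0.095, 0.103]]
top [ 0.3812 -0.1697  0.2414] ((381.2309265136719, -169.7456512451172), (0.0, 0.0), 0.0)
123 [[0.528, -0.131, 0.011], [0.534, -0.094, 0.067], [0.541, -0.091, 0.099]]
top [ 0.5347 -0.1088  0.0965] ((534.7041015625, -113.65520477294922), (14.191244125366211, 45.325950622558594), 0.6422146558761597)
now [ 0.4958 -0.1462  0.1449] psi/tilt [ 1.1  63.8  -0.42]  | shift [ 1.113 -0.506  0.19 ] rows 2 each [ 0.557 -0.253  0.095]
   turn [ -0.173 -11.133   0.13 ] rows 12 each [-0.014 -0.928  0.011] shift-after-turn [ 0.653 -0.511 -0.919]
[-0.81 -0.64  2.58  1.29  0.77 -0.07]
```

View pics/s6.png

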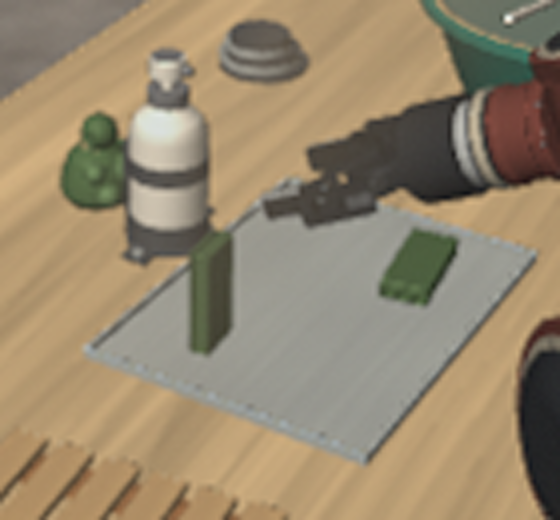

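Bar 1 stands upright at crop (212,290), measured at about (0.534, -0.114) with its top at z≈0.099. Next I retreat upward and swing the tool to an outward lean.

jog_arm(commands=[0.79,0,-0.38,0,0,0,80,0.79,0,-0.38,0,0,0,80,0,0,0,0,-0.95,0,80,0,0,0,0,-0.95,0,80,0,0,0,0,-0.95,0,80,0,0,0,0,-0.95,0,80,0,0,0,0,-0.95,0,80,0,0,0,0,-0.95,0,80,0,0,0,0,-0.95,0,80,0,0,0,0,-0.95,0,80,0,0,0,0,-0.95,0,80,0,0,0,0,-0.95,0,80,0,0,0,0,-0.95,0,80,0,0,0,0,-0.95,0,80,0,0,0,0,-0.95,0,80,0,0,0,0,-0.95,0,80,0,0,0,0,-0.95,0,80,0,0,0,0,-0.95,0,80,0,0,0,0,-0.95,0,80,0,0,0,0,-0.95,0,80])

```text
t: 22.3
tool_pos: [0.4966, -0.146, 0.2465]
tool_rot: [-2.993, -0.037, 0.935]
contact_force: [0.2, 0.6, -1.0]
opening: 0.0798
grip_force: 0.0
```

```bash
python3 - <<'E'
from h import *
plan([.534,-.1135,.14],0,-40)
print(ctrl.get_obs()["q"].round(2))
for g in greens(grab("side")): print(g)
E
```

```text
now [ 0.4966 -0.146   0.2465] psi/tilt [  1.2  -34.71  -0.73]  | shift [ 1.536 -0.506  1.103] rows 2 each [ 0.768 -0.253  0.551]
   turn [ 0.027 -0.923  0.244] rows 2 each [ 0.013 -0.461  0.122] shift-after-turn [ 1.618 -0.542  0.959]
[-0.33  0.18  1.53 -0.21  2.    1.19]
```

jog_arm(commands=[0,0,0,0.013,-0.46,0.12,80,0,0,0,0.013,-0.46,0.12,80,0.77,-0.27,0.2,0,0,0,80,0.77,-0.27,0.2,0,0,0,80,0.6,0,0,0,0,0,80,0,0,0,0,0,0,80])

```text
t: 23.1
tool_pos: [0.5801, -0.1146, 0.1464]
tool_rot: [2.952, -0.003, -1.069]
contact_force: [0.2, -0.3, 0.2]
opening: 0.0801
grip_force: 0.0
```

```bash
python3 - <<'E'
from h import *
plan([.537,-.1135,.070],0,-40)
im=grab("side"); standing(im)
print(ctrl.get_obs()["q"].round(2))
E
```

```text
now [ 0.5801 -0.1146  0.1464] psi/tilt [ -0.07 -39.83   0.13]  | shift [ 0.264 -0.02   1.439] rows 2 each [ 0.132 -0.01   0.719]
   turn [ 0.009 -0.03  -0.023] rows 1 each [ 0.009 -0.03  -0.023] shift-after-turn [ 0.268 -0.018  1.438]
137 [[0.527, -0.13, 0.013], [0.535, -0.094, 0.075], [0.613, -0.058, 0.189]]
top [ 0.61   -0.0784  0.206 ] ((609.6107788085938, -78.32291412353516), (3.804642677307129, 0.8156338930130005), 1.531724452972412)
[-0.25  0.49  1.35 -0.17  1.98  1.31]
```

jog_arm(commands=[0.266,-0.02,0.3,0,0,0,80,0,0,0.57,0,0,0,80,0,0,0.57,0,0,0,80,0,0,0,0,0,0,80,0,0,0,0,0,0,55,0,0,0,0,0,0,46,0,0,0,0,0,0,36,0,0,0,0,0,0,36,0,0,0,0,0,0,36,-0.1,0,-0.12,0,0,0,36,-0.3,0,-0.36,0,0,0,36,-0.4,0,-0.5,0,0,0,36,-0.4,0,-0.5,0,0,0,36,0,0,0,0,0,0,36], newtons=110)

```text
t: 24.9
tool_pos: [0.5411, -0.1141, 0.19]
tool_rot: [2.957, -0.005, -1.049]
contact_force: [1.1, -0.4, -3.3]
opening: 0.0405
grip_force: 111.4
```

```bash
python3 - <<'E'
from h import *
plan([.50,-.19,.14],0,48)
im=grab("side"); standing(im,yr=(-.16,-.07))
E
```

```text
now [ 0.5411 -0.1141  0.19  ] psi/tilt [ -0.09 -39.06   0.3 ]  | shift [-0.     1.262  1.082] rows 2 each [-0.     0.631  0.541]
   turn [ 5.9000e-02  1.5195e+01 -1.2000e-02] rows 16 each [ 0.004  0.95  -0.001] shift-after-turn [-1.077  1.266  0.049]
146 [[0.527, -0.131, 0.123], [0.535, -0.093, 0.173], [0.544, -0.089, 0.214]]
top [ 0.5352 -0.1087  0.2122] ((534.3567504882812, -112.30125427246094), (21.19482421875, 49.21498489379883), 14.046178817749023)
```

jog_arm(commands=[0,0.08,0,0,0.92,0,36,0,0.08,0,0,0.92,0,36,0,0.08,0,0,0.92,0,36,0,0.08,0,0,0.92,0,36,0,0.08,0,0,0.92,0,36,0,0.08,0,0,0.92,0,36,0,0.08,0,0,0.92,0,36,0,0.08,0,0,0.92,0,36,0,0.08,0,0,0.92,0,36,0,0.08,0,0,0.92,0,36,0,0.08,0,0,0.92,0,36,0,0.08,0,0,0.92,0,36,0,0.08,0,0,0.92,0,36,0,0.08,0,0,0.92,0,36,0,0.08,0,0,0.92,0,36,0,0.08,0,0,0.92,0,36,0,0,0,0,0.92,0,36,0,0,0,0,0,0,36])

```text
t: 27.2
tool_pos: [0.5361, -0.1889, 0.1811]
tool_rot: [-2.851, 0.005, -1.318]
contact_force: [-0.6, -0.4, -3.8]
opening: 0.0404
grip_force: 111.7
```

```bash
python3 - <<'E'
from h import *
plan([.50,-.20,.06],0,50)
o=ctrl.get_obs();print(o["q"].round(2),o["grip_force"],o["contact_force"])
im=grab("side"); standing(im,yr=(-.25,-.15),xr=(.4,.7))
for d in nets.silhouettes("side","weight4")[:4]:
    P=maskpts(im,d["mask"]); print(round(d["p"],2),P.mean(0).round(3))
save(im,"s7.png",(270,130,410,260),4)
E
```

```text
now [ 0.5361 -0.1889  0.1811] psi/tilt [-0.13 49.62 -0.12]  | shift [-1.926  0.19   0.849] rows 3 each [-0.642  0.063  0.283]
   turn [ 0.003  0.067 -0.03 ] rows 1 each [ 0.003  0.067 -0.03 ] shift-after-turn [-1.932  0.185  0.836]
[-0.73 -0.48  2.32  0.82  0.77  0.39] 111.72381112352014 [-0.61060553 -0.37662467 -3.75938582]
201 [[0.405, -0.249, 0.009], [0.566, -0.182, 0.179], [0.603, -0.164, 0.184]]
top [ 0.572  -0.1813  0.181 ] ((557.3279418945312, -186.33714294433594), (46.15245056152344, 93.2161636352539), 88.21796417236328)
0.96 [0.235 0.26  0.017]
0.82 [0.674 0.151 0.017]
0.74 [ 0.421 -0.288  0.016]
0.69 [ 0.57  -0.179  0.179]
```

View pics/s7.png

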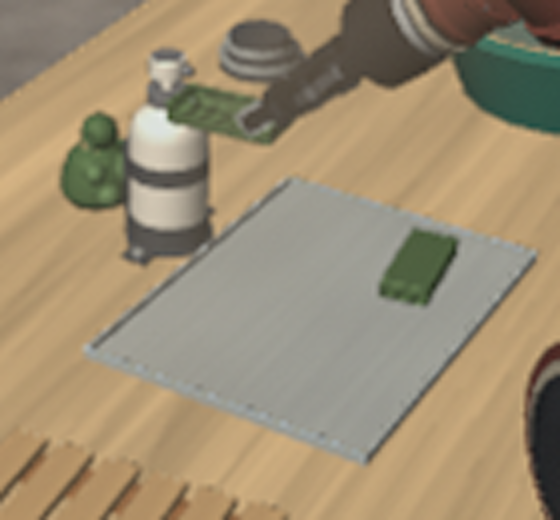

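The crop shows bar 1 level in the gripper at (235,110) with the bordered carved face up, and bar 2 untouched. I'll lower it into the tray.

jog_arm(commands=[-0.23,0.034,-0.27,0,0,0,36,-0.46,0.034,0.395,0,0,0,36,-0.46,0.034,0.395,0,0,0,36,-0.46,0.034,0.395,0,0,0,36,-0.46,0,0.395,0,0,0,36,0,0,0,0,0,0,36])

```text
t: 28.05
tool_pos: [0.5181, -0.1972, 0.0377]
tool_rot: [-2.849, 0.002, -1.32]
contact_force: [-0.9, -0.3, -3.2]
opening: 0.0407
grip_force: 112.1
```

```bash
python3 - <<'E'
from h import *
plan([.515,-.197,.019],0,50)
o=ctrl.get_obs();print(o["q"].round(2),o["grip_force"],o["contact_force"])
im=grab("side"); standing(im,yr=(-.24,-.15),xr=(.48,.7))
E
```

```text
now [ 0.5181 -0.1972  0.0377] psi/tilt [-4.000e-02  4.973e+01 -1.100e-01]  | shift [-0.271 -0.002  0.162] rows 1 each [-0.271 -0.002  0.162]
   turn [-0.008  0.047 -0.019] rows 1 each [-0.008  0.047 -0.019] shift-after-turn [-0.271 -0.003  0.161]
[-0.78 -0.19  2.39  1.22  0.61 -0.14] 112.12795056402683 [-0.8765624  -0.30741623 -3.19869467]
157 [[0.502, -0.216, 0.028], [0.553, -0.185, 0.038], [0.584, -0.173, 0.042]]
top [ 0.5532 -0.191   0.038 ] ((539.741455078125, -193.94512939453125), (47.04520034790039, 96.67605590820312), 86.88174438476562)
```

jog_arm(commands=[-0.055,0,0.047,0,0,0,36,-0.055,0,0.047,0,0,0,36,-0.055,0,0.047,0,0,0,36,-0.025,0,0.022,0,0,0,36,-0.02,0,0.018,0,0,0,36,0,0,0,0,0,0,36])

```text
t: 28.85
tool_pos: [0.5197, -0.1992, 0.0248]
tool_rot: [2.843, -0.0, 1.328]
contact_force: [-0.8, 0.7, -3.6]
opening: 0.0406
grip_force: 112.3
```

jog_arm(commands=[-0.04,0,0.03,0,0,0,36,-0.04,0,0.03,0,0,0,36,0,0,0,0,0,0,36])

```text
t: 29.22
tool_pos: [0.5192, -0.1991, 0.0184]
tool_rot: [2.843, -0.001, 1.328]
contact_force: [-0.3, 0.9, -2.9]
opening: 0.0405
grip_force: 112.3
```

```bash
python3 - <<'E'
from h import *
plan([.515,-.197,.019],0,50)
o=ctrl.get_obs();print(o["q"].round(2),o["grip_force"],o["contact_force"])
im=grab("side"); standing(im,yr=(-.24,-.15),xr=(.48,.7))
E
```

```text
now [ 0.5192 -0.1991  0.0184] psi/tilt [-0.1  50.07  0.17]  | shift [-0.038 -0.034 -0.06 ] rows 1 each [-0.038 -0.034 -0.06 ]
   turn [ 0.033 -0.012  0.011] rows 1 each [ 0.033 -0.012  0.011] shift-after-turn [-0.038 -0.034 -0.06 ]
[-0.78 -0.12  2.39  1.31  0.59 -0.25] 112.27043157443404 [-0.29290242  0.94535836 -2.91959047]
158 [[0.503, -0.22, 0.008], [0.554, -0.189, 0.018], [0.586, -0.175, 0.023]]
top [ 0.5539 -0.1939  0.0189] ((540.5652465820312, -196.43968200683594), (48.081642150878906, 89.44243621826172), 87.8709716796875)
```

jog_arm(commands=[-0.025,0,0.022,0,0,0,36,0,0,0,0,0,0,36,0,0,0,0,0,0,50,0,0,0,0,0,0,60,0,0,0,0,0,0,80,0,0,0,0,0,0,80,0.1,0,-0.3,0,0,0,80,0.4,0,-0.5,0,0,0,80,0.6,0,-0.5,0,0,0,80,0.7,0,-0.5,0,0,0,80,0.7,0,-0.5,0,0,0,80])

```text
t: 30.65
tool_pos: [0.5095, -0.1983, 0.2221]
tool_rot: [2.842, -0.0, 1.328]
contact_force: [1.1, -0.3, -0.5]
opening: 0.0796
grip_force: 0.0
```

```bash
python3 - <<'E'
from h import *
o=ctrl.get_obs();print(o["q"].round(2))
im=grab("side"); standing(im,yr=(-.24,-.15),xr=(.48,.7)); 
standing(im,yr=(-.36,-.24),xr=(.37,.47)); 
plan([.42,-.27,.2],95.3,-25)
for g in greens(grab("top")): print(g)
E
```

```text
[-0.8  -0.6   2.33  0.78  0.89  0.43]
246 [[0.495, -0.219, 0.009], [0.537, -0.191, 0.018], [0.585, -0.174, 0.022]]
top [ 0.5374 -0.1943  0.0187] ((537.9319458007812, -197.4711456298828), (52.56380844116211, 94.47604370117188), 86.00103759765625)
215 [[0.399, -0.335, 0.006], [0.418, -0.28, 0.019], [0.44, -0.244, 0.023]]
top [ 0.4191 -0.2855  0.0194] ((420.117431640625, -290.0758972167969), (40.98745346069336, 98.58247375488281), 5.196075439453125)
now [ 0.5125 -0.2006  0.2327] psi/tilt [-0.17 50.77  0.71]  | shift [-1.407  1.155 -0.838] rows 2 each [-0.703  0.577 -0.419]
   turn [  4.029  -9.758 -17.173] rows 22 each [ 0.183 -0.444 -0.781] shift-after-turn [-0.684 -1.643  0.921]
([0.5416, -0.2], 1.0, [39.0, 88.0], 'zmed 0.018 zmax 0.025', 'mean', [0.5443, -0.1999], 'px', [389.0, 195.0])
([0.4231, -0.3144], 91.4, [35.0, 49.0], 'zmed 0.020 zmax 0.303', 'mean', [0.416, -0.319], 'px', [423.0, 232.0])
```

jog_arm(commands=[0,0,0,0,-0.985,0,80,0,0,0,0,-0.985,0,80,0,0,0,0,-0.985,0,80,0,0,0,0,-0.985,0,80,0,0,0,0,-0.985,0,80,0,0,0,0,-0.985,0,80,0,0,0,0,-0.985,0,80,0,0,0,0,-0.985,0,80,0,0,0,0,-0.985,0,80,-0.785,0.585,0,0,0,0,80,-0.785,0.585,0,0,0,0,80,0,0,0,0,0,-0.98,80,0,0,0,0,0,-0.98,80,0,0,0,0,0,-0.98,80,0,0,0,0,0,-0.98,80,0,0,0,0,0,-0.98,80,0,0,0,0,0,-0.98,80,0,0,0,0,0,-0.98,80,0,0,0,0,0,-0.98,80,0,0,0,0,0,-0.98,80])

```text
t: 33.25
tool_pos: [0.4153, -0.2682, 0.2208]
tool_rot: [-2.836, -1.342, 0.02]
contact_force: [0.1, 0.2, -0.3]
opening: 0.0802
grip_force: 0.0
```

jog_arm(commands=[0,0,0,0,0,-0.98,80,0,0,0,0,0,-0.98,80,0,0,0,0,0,-0.98,80,0,0,0,0,0,-0.98,80,0,0,0,0,0,-0.98,80,0,0,0,0,0,-0.98,80,0,0,0,0,0,-0.98,80,0,0,0,0,0,-0.98,80,0,0,0.8,0,-0.9,0,80,0,0,0.8,0,-0.9,0,80,0,0,0,0,-0.9,0,80,0,0,0,0,-0.9,0,80,0,0,0,0,-0.76,0,80,0,0,0,0,0,0,80])

```text
t: 35.0
tool_pos: [0.414, -0.2717, 0.1243]
tool_rot: [1.878, 2.073, -0.432]
contact_force: [0.1, 0.1, -0.7]
opening: 0.0802
grip_force: 0.0
```

```bash
python3 - <<'E'
from h import *
o=ctrl.get_obs();print(o["q"].round(2))
im=grab("side")
standing(im,yr=(-.36,-.24),xr=(.37,.47)); 
plan([.4182,-.271,.010],95.2,-25)
E
```

```text
[-0.53 -0.31  2.17 -0.41  1.06 -0.47]
216 [[0.399, -0.333, 0.007], [0.418, -0.281, 0.019], [0.439, -0.244, 0.022]]
top [ 0.4189 -0.2855  0.0193] ((420.6993408203125, -289.2088623046875), (41.09842300415039, 98.57711029052734), 4.073599338531494)
now [ 0.4144 -0.2724  0.1251] psi/tilt [ 95.42 -24.99  -0.79]  | shift [0.825 0.092 1.731] rows 2 each [0.412 0.046 0.865]
   turn [-0.108 -0.002  0.093] rows 1 each [-0.108 -0.002  0.093] shift-after-turn [0.826 0.065 1.731]
```

jog_arm(commands=[0.275,0.025,0.575,-0.1,0,0.09,80,0.275,0.02,0.575,0,0,0,80,0.275,0.02,0.575,0,0,0,80,0,0,0,0,0,0,80,0,0,0,0,0,0,46,0,0,0,0,0,0,38,0,0,0,0,0,0,36,0,0,0,0,0,0,36,0,0,0,0,0,0,36,-0.07,0,-0.15,0,0,0,36,-0.2,0,-0.43,0,0,0,36,-0.28,0,-0.6,0,0,0,36,-0.28,0,-0.6,0,0,0,36,0,0,0,0,0,0,36], newtons=110)

```text
t: 36.8
tool_pos: [0.4204, -0.273, 0.1344]
tool_rot: [1.877, 2.05, -0.414]
contact_force: [0.8, 0.4, -2.3]
opening: 0.0401
grip_force: 111.6
```

```bash
python3 - <<'E'
from h import *
o=ctrl.get_obs();print(o["q"].round(2))
plan([.50,-.115,.2],0,-25)
im=grab("side"); standing(im,yr=(-.36,-.2),xr=(.37,.47))
for d in nets.silhouettes("side","weight4")[:4]:
    P=maskpts(im,d["mask"]); print(round(d["p"],2),P.mean(0).round(3))
E
```

```text
[-0.53 -0.32  2.16 -0.41  1.06 -0.46]
now [ 0.4204 -0.273   0.1344] psi/tilt [ 95.15 -25.41   0.47]  | shift [ 1.798  1.566 -2.051] rows 3 each [ 0.599  0.522 -0.684]
   turn [ 7.1280e+00 -1.4000e-02  1.4998e+01] rows 18 each [ 0.396 -0.001  0.833] shift-after-turn [ 0.74  -2.633 -1.552]
155 [[0.397, -0.317, 0.127], [0.421, -0.258, 0.14], [0.442, -0.239, 0.158]]
top [ 0.3997 -0.2245  0.1927] ((399.3195495605469, -224.0364227294922), (1.277345895767212, 4.807531833648682), 63.722686767578125)
0.87 [0.235 0.26  0.017]
0.85 [0.673 0.151 0.017]
0.8 [ 0.535 -0.191  0.016]
0.71 [ 0.428 -0.274  0.131]
```

jog_arm(commands=[0.45,0.39,-0.512,0,0,0,36,0.45,0.39,-0.512,0,0,0,36,0.45,0.39,-0.512,0,0,0,36,0.45,0.39,-0.512,0,0,0,36,0,0,0,0.396,0,0.833,36,0,0,0,0.396,0,0.833,36,0,0,0,0.396,0,0.833,36,0,0,0,0.396,0,0.833,36,0,0,0,0.396,0,0.833,36,0,0,0,0.396,0,0.833,36,0,0,0,0.396,0,0.833,36,0,0,0,0.396,0,0.833,36,0,0,0,0.396,0,0.833,36,0,0,0,0.396,0,0.833,36,0,0,0,0.396,0,0.833,36,0,0,0,0.396,0,0.833,36,0,0,0,0.396,0,0.833,36,0,0,0,0.396,0,0.833,36,0,0,0,0.396,0,0.833,36,0,0,0,0.396,0,0.833,36])

```text
t: 39.4
tool_pos: [0.4969, -0.1137, 0.1918]
tool_rot: [3.019, 0.278, -0.686]
contact_force: [-0.5, 0.6, -3.0]
opening: 0.0401
grip_force: 112.4
```

jog_arm(commands=[0,0,0,0.396,0,0.833,36,0,0,0,0.396,0,0.833,36,0,0,0,0,0,0,36])

```text
t: 39.78
tool_pos: [0.4969, -0.1143, 0.1923]
tool_rot: [-3.057, -0.003, 0.695]
contact_force: [-0.4, -0.1, -3.2]
opening: 0.0402
grip_force: 112.4
```

```bash
python3 - <<'E'
from h import *
o=ctrl.get_obs();print(o["q"].round(2),o["grip_force"])
plan([.535,-.115,.18],0,65)
E
```

```text
[-0.3   0.11  1.67 -0.13  1.8   1.26] 112.38111505110282
now [ 0.4969 -0.1143  0.1923] psi/tilt [ 2.000e-02 -2.561e+01 -3.700e-01]  | shift [ 0.661  0.013 -0.09 ] rows 1 each [ 0.661  0.013 -0.09 ]
   turn [-0.068 15.815 -0.021] rows 17 each [-0.004  0.93  -0.001] shift-after-turn [0.083 0.012 0.662]
```

jog_arm(commands=[0.66,0,0,0,0.924,0,36,0,0,0,0,0.924,0,36,0,0,0,0,0.924,0,36,0,0,0,0,0.924,0,36,0,0,0,0,0.924,0,36,0,0,0,0,0.924,0,36,0,0,0,0,0.924,0,36,0,0,0,0,0.924,0,36,0,0,0,0,0.924,0,36,0,0,0,0,0.924,0,36,0,0,0,0,0.924,0,36,0,0,0,0,0.924,0,36,0,0,0,0,0.924,0,36,0,0,0,0,0.924,0,36,0,0,0,0,0.924,0,36,0,0,0,0,0.924,0,36,0,0,0,0,0.924,0,36,0,0,0,0,0,0,36])

```text
t: 42.02
tool_pos: [0.5317, -0.1126, 0.173]
tool_rot: [-2.656, 0.005, -1.666]
contact_force: [-0.6, 0.5, -3.5]
opening: 0.0399
grip_force: 112.7
```

```bash
python3 - <<'E'
from h import *
o=ctrl.get_obs();print(o["q"].round(2),o["grip_force"])
plan([.535,-.115,.088],0,64.4)
im=grab("side"); standing(im,yr=(-.16,-.0),xr=(.48,.7))
hsv=cv2.cvtColor(im["image"],cv2.COLOR_RGB2HSV)
P=maskpts(im,(hsv[...,0]>35)&(hsv[...,0]<75)&(hsv[...,1]>60)); P=P[(P[:,0]>.48)&(P[:,0]<.62)&(P[:,1]>-.16)&(P[:,1]<-.05)&(P[:,2]<.3)]
A=P-P.mean(0); print("long axis",np.linalg.svd(A,full_matrices=False)[2][0].round(3),"minz",P[:,2].min())
E
```

```text
[-0.63 -0.64  2.54  1.24  0.6   0.09] 112.69311491836561
now [ 0.5317 -0.1126  0.173 ] psi/tilt [ 6.000e-02  6.419e+01 -4.300e-01]  | shift [-1.251  0.05   0.667] rows 2 each [-0.626  0.025  0.333]
   turn [-0.041  0.036 -0.063] rows 1 each [-0.041  0.036 -0.063] shift-after-turn [-1.254  0.039  0.663]
117 [[0.524, -0.122, 0.106], [0.532, -0.09, 0.152], [0.539, -0.087, 0.199]]
top [ 0.533  -0.1028  0.1963] ((533.3909301757812, -108.20580291748047), (41.60884475708008, 13.794245719909668), 89.55264282226562)
long axis [-0.036  0.179 -0.983] minz 0.10097221222644437
```

jog_arm(commands=[-0.31,0.01,0.167,-0.04,0.03,-0.06,36,-0.31,0.01,0.167,0,0,0,36,-0.31,0.01,0.167,0,0,0,36,-0.31,0,0.167,0,0,0,36,-0.06,0,0.0285,0,0,0,36,-0.06,0,0.0285,0,0,0,36,-0.06,0,0.0285,0,0,0,36,0,0,0,0,0,0,36,0,0,0,0,0,0,36])

```text
t: 43.2
tool_pos: [0.5383, -0.1159, 0.0819]
tool_rot: [2.651, 0.001, 1.682]
contact_force: [0.4, -0.4, -2.2]
opening: 0.04
grip_force: 112.7
```

jog_arm(commands=[-0.05,0,0.024,0,0,0,36,-0.05,0,0.024,0,0,0,36,0,0,0,0,0,0,36,0,0,0,0,0,0,36])

```text
t: 43.7
tool_pos: [0.5381, -0.1157, 0.0745]
tool_rot: [2.652, 0.0, 1.681]
contact_force: [-0.7, 0.4, -2.0]
opening: 0.0394
grip_force: 112.7
```

```bash
python3 - <<'E'
from h import *
plan([.535,-.115,.07],0,64.4)
im=grab("side"); standing(im,yr=(-.16,-.0),xr=(.48,.7))
E
```

```text
now [ 0.5381 -0.1157  0.0745] psi/tilt [-5.000e-02  6.473e+01  9.000e-02]  | shift [-0.09  -0.012 -0.014] rows 1 each [-0.09  -0.012 -0.014]
   turn [ 0.015 -0.058  0.01 ] rows 1 each [ 0.015 -0.058  0.01 ] shift-after-turn [-0.09  -0.012 -0.014]
103 [[0.532, -0.13, 0.013], [0.539, -0.094, 0.06], [0.547, -0.09, 0.1]]
top [ 0.5395 -0.1072  0.0983] ((539.1537475585938, -112.79512023925781), (14.255162239074707, 42.08638381958008), 1.4648319482803345)
```

jog_arm(commands=[-0.035,0,0.017,0,-0.05,0,36,0,0,0,0,0,0,36,0,0,0,0,0,0,36])

```text
t: 44.12
tool_pos: [0.5386, -0.116, 0.073]
tool_rot: [2.655, 0.0, 1.676]
contact_force: [-0.9, -0.4, -0.6]
opening: 0.04
grip_force: 112.8
```

jog_arm(commands=[-0.02,0,0.01,0,0,0,36,0,0,0,0,0,0,36,0,0,0,0,0,0,50,0,0,0,0,0,0,60,0,0,0,0,0,0,80,0,0,0,0,0,0,80,0,0,-0.3,0,0,0,80,0,0,-0.6,0,0,0,80,0,0,-0.6,0,0,0,80,0.5,0,-0.5,0,0,0,80,0.79,0,-0.38,0,0,0,80,0.79,0,-0.38,0,0,0,80,0,0,0,0,0,0,80])

```text
t: 45.75
tool_pos: [0.4985, -0.1467, 0.261]
tool_rot: [-2.656, -0.024, -1.661]
contact_force: [-0.9, 0.0, -0.3]
opening: 0.0801
grip_force: 0.0
```

```bash
python3 - <<'E'
from h import *
plan([.59,-.1135,.24],0,-40)
im=grab("side"); standing(im,yr=(-.16,-.0),xr=(.48,.7)); standing(im,yr=(-.24,-.165),xr=(.48,.7))
E
```

```text
now [ 0.4985 -0.1467  0.261 ] psi/tilt [1.030e+00 6.404e+01 4.000e-02]  | shift [ 0.357 -0.526  1.533] rows 2 each [ 0.178 -0.263  0.767]
   turn [ -0.035 -18.159   0.204] rows 20 each [-0.002 -0.908  0.01 ] shift-after-turn [ 1.394 -0.553 -0.712]
126 [[0.531, -0.13, 0.013], [0.538, -0.094, 0.069], [0.546, -0.091, 0.099]]
top [ 0.5385 -0.1084  0.0961] ((539.08544921875, -112.62933349609375), (14.476934432983398, 43.34210968017578), 0.9727261066436768)
182 [[0.493, -0.218, 0.01], [0.526, -0.193, 0.019], [0.563, -0.175, 0.022]]
top [ 0.5271 -0.1954  0.0184] ((532.0432739257812, -196.77645874023438), (46.02169418334961, 81.65309143066406), 84.46847534179688)
```

jog_arm(commands=[0,0,0,0,-0.91,0.01,80,0,0,0,0,-0.91,0.01,80,0,0,0,0,-0.91,0.01,80,0,0,0,0,-0.91,0.01,80,0,0,0,0,-0.91,0.01,80,0,0,0,0,-0.91,0.01,80,0,0,0,0,-0.91,0.01,80,0,0,0,0,-0.91,0.01,80,0,0,0,0,-0.91,0.01,80,0,0,0,0,-0.91,0.01,80,0,0,0,0,-0.91,0.01,80,0,0,0,0,-0.91,0.01,80,0,0,0,0,-0.91,0.01,80,0,0,0,0,-0.91,0.01,80,0,0,0,0,-0.91,0.01,80,0,0,0,0,-0.91,0.01,80,0,0,0,0,-0.91,0.01,80,0,0,0,0,-0.91,0.01,80,0,0,0,0,-0.91,0.01,80,0,0,0,0,-0.91,0.01,80])

```text
t: 48.3
tool_pos: [0.4965, -0.145, 0.2509]
tool_rot: [-2.93, -0.01, 1.1]
contact_force: [-0.2, 0.4, 0.3]
opening: 0.0798
grip_force: 0.0
```

```bash
python3 - <<'E'
from h import *
plan([.585,-.1135,.146],0,-40)
E
```

```text
now [ 0.4965 -0.145   0.2509] psi/tilt [  0.1  -41.16  -0.78]  | shift [ 2.265 -0.499  0.35 ] rows 3 each [ 0.755 -0.166  0.117]
   turn [-0.092  0.202  0.102] rows 1 each [-0.092  0.202  0.102] shift-after-turn [ 2.253 -0.525  0.391]
```

jog_arm(commands=[0.753,-0.17,0.12,-0.09,0.2,0.1,80,0.753,-0.17,0.12,0,0,0,80,0.753,-0.17,0.12,0,0,0,80,0,0,0,0,0,0,80])

```text
t: 48.8
tool_pos: [0.5851, -0.113, 0.1426]
tool_rot: [-2.948, -0.003, 1.081]
contact_force: [-0.7, -0.3, -0.2]
opening: 0.0799
grip_force: 0.0
```

```bash
python3 - <<'E'
from h import *
plan([.5415,-.1132,.070],0,-40)
E
```

```text
now [ 0.5851 -0.113   0.1426] psi/tilt [  0.07 -40.27  -0.1 ]  | shift [0.228 0.004 1.393] rows 2 each [0.114 0.002 0.696]
   turn [-0.006  0.047  0.022] rows 1 each [-0.006  0.047  0.022] shift-after-turn [0.221 0.003 1.394]
```

jog_arm(commands=[0.226,0,0.3,0,0.04,0,80,0,0,0.55,0,0,0,80,0,0,0.54,0,0,0,80,0,0,0,0,0,0,80,0,0,0,0,0,0,55,0,0,0,0,0,0,46,0,0,0,0,0,0,36,0,0,0,0,0,0,36,0,0,0,0,0,0,36,-0.1,0,-0.12,0,0,0,36,-0.3,0,-0.36,0,0,0,36,-0.4,0,-0.5,0,0,0,36,-0.4,0,-0.5,0,0,0,36,0,0,0,0,0,0,36])

```text
t: 50.55
tool_pos: [0.5476, -0.1151, 0.1958]
tool_rot: [2.958, -0.003, -1.044]
contact_force: [-1.0, -0.1, 0.4]
opening: 0.0356
grip_force: 0.0
```

```bash
python3 - <<'E'
from h import *
plan([.515,-.1132,.14],0,50)
im=grab("side"); standing(im,yr=(-.16,-.07),xr=(.48,.6))
E
```

```text
now [ 0.5476 -0.1151  0.1958] psi/tilt [ -0.04 -38.89   0.27]  | shift [ 0.162 -0.035  1.065] rows 2 each [ 0.081 -0.018  0.532]
   turn [ 5.3000e-02  1.5514e+01 -2.0000e-03] rows 17 each [ 0.003  0.913 -0.   ] shift-after-turn [-1.062 -0.031  0.183]
74 [[0.569, -0.158, 0.02], [0.584, -0.139, 0.03], [0.599, -0.122, 0.035]]
top [ 0.5845 -0.1397  0.0305] ((583.9976806640625, -138.95849609375), (40.225765228271484, 30.102563858032227), 85.97821044921875)
```

```bash
python3 - <<'E'
from h import *
im=grab("side"); save(im,"s8.png",(270,130,410,260),4)
for d in nets.silhouettes("side","weight4")[:4]:
    P=maskpts(im,d["mask"]); print(round(d["p"],2),P.mean(0).round(3),np.percentile(P,[3,97],axis=0).round(3).tolist())
E
```

```text
0.79 [ 0.537 -0.195  0.016] [[0.492, -0.243, 0.002], [0.585, -0.174, 0.022]]
0.71 [ 0.61  -0.154  0.024] [[0.57, -0.193, 0.009], [0.657, -0.122, 0.033]]
0.58 [0.674 0.153 0.017] [[0.644, 0.103, 0.002], [0.709, 0.194, 0.022]]
0.55 [0.235 0.258 0.016] [[0.212, 0.206, -0.0], [0.262, 0.302, 0.021]]
```

View pics/s8.png

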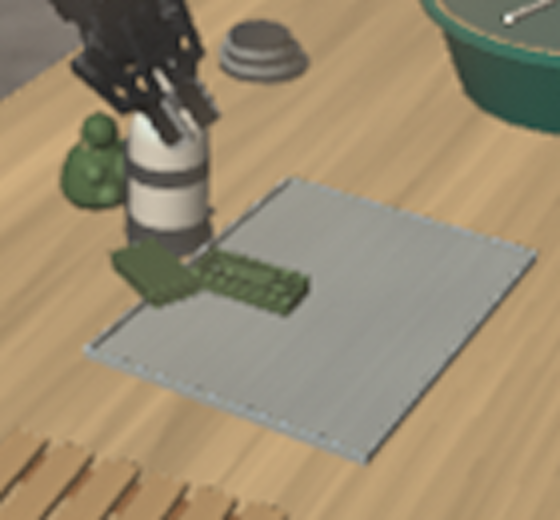

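Bar 2 slipped out of the grip and fell outward. It lies back up over the +x rim at crop (160,272), and bar 1 at (255,280) is fine, carved face up. I'll clear the arm and measure bar 2 again.

jog_arm(commands=[0,-0.9,-0.3,0,0.9,0,80,0,-0.9,0,0,0.9,0,80,0,-0.9,0,0,0.9,0,80,0,0,0,0,0.9,0,80,0,0,0,0,0.9,0,80,0,0,0,0,0.9,0,80,0,0,0,0,0.9,0,80,0,0,0,0,0.46,0,80,0,0,0,0,0,0,80])

```text
t: 51.82
tool_pos: [0.5556, 0.0476, 0.203]
tool_rot: [3.139, -0.001, -0.022]
contact_force: [0.7, 0.8, 0.7]
opening: 0.08
grip_force: 0.0
```

```bash
python3 - <<'E'
from h import *
im=grab("side")
for d in nets.silhouettes("side","weight4")[:4]:
    P=maskpts(im,d["mask"]); c=P.mean(0)
    if not(.4<c[0]<.65 and c[1]<0): continue
    T=P[(P[:,2]>.0)]; r=cv2.minAreaRect((T[:,:2]*1000).astype(np.float32)); print(round(d["p"],2),c.round(3),r)
    A=np.c_[P[:,:2],np.ones(len(P))]; s=None
    for _ in range(4):
        k=np.ones(len(P),bool) if s is None else np.abs(A@s-P[:,2])<.004
        s=np.linalg.lstsq(A[k],P[k,2],rcond=None)[0]
    print("plane",s.round(3),k.sum(),len(P))
im=grab("top")
for g in greens(im,.025,xr=(.3,.68)): print(g)
plan([.6,-.15,.2],0)
save(im,"t9.png",(360,120,440,230),5)
E
```

```text
0.71 [ 0.536 -0.193  0.017] ((537.8541870117188, -210.5148468017578), (73.54615020751953, 96.0757064819336), 88.08130645751953)
plane [-0.    -0.026  0.013] 210 277
0.46 [ 0.611 -0.155  0.023] ((620.689697265625, -173.605712890625), (58.54887771606445, 126.01966094970703), 52.286338806152344)
plane [-0.175 -0.011  0.131] 175 248
([0.6173, -0.1637], 143.9, [40.0, 92.0], 'zmed 0.025 zmax 0.035', 'mean', [0.6174, -0.1641], 'px', [380.0, 174.0])
([0.5408, -0.1984], 178.4, [40.0, 89.0], 'zmed 0.018 zmax 0.025', 'mean', [0.5405, -0.1977], 'px', [389.0, 196.0])
now [0.5568 0.0475 0.2038] psi/tilt [-0.04 -0.74  0.13]  | shift [0.723 3.291 0.061] rows 4 each [0.181 0.823 0.015]
   turn [ 0.023  0.129 -0.007] rows 1 each [ 0.023  0.129 -0.007] shift-after-turn [0.72  3.291 0.063]
```

View pics/t9.png

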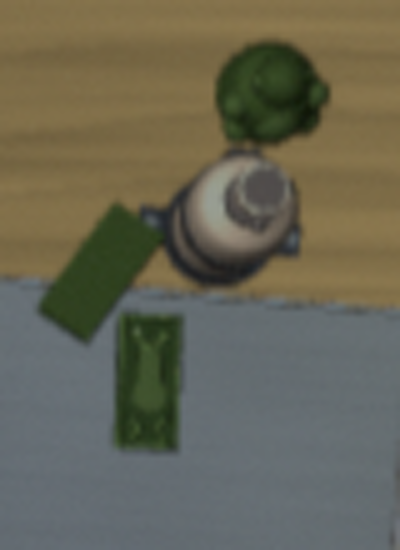

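The top crop shows bar 2 at (100,272), back up, straddling the rim at about 144°. Bar 1 (a gourd) is at (148,382), carved face up. Bar 1 blocks a finger for that pick, so I'll move it flat to the near side of the tray first.

jog_arm(commands=[-0.09,0.82,0,0,0.13,0,80,-0.09,0.82,0,0,0,0,80,-0.09,0.82,0,0,0,0,80,-0.09,0.82,0,0,0,0,80,-0.09,0.81,0,0,0,0,80,0,0,0,0,0,0,80,0,0,0.81,0,0,0,80,0,0,0.81,0,0,0,80,0,0,0.81,0,0,0,80])

```text
t: 53.1
tool_pos: [0.5305, -0.1972, 0.0579]
tool_rot: [3.14, 0.0, 0.003]
contact_force: [0.1, 0.3, -0.4]
opening: 0.0801
grip_force: 0.0
```

```bash
python3 - <<'E'
from h import *
plan([.530,-.198,.010],-1.6,0)
E
```

```text
now [ 0.5305 -0.1972  0.0579] psi/tilt [0.01 0.12 0.11]  | shift [-0.01   0.011  0.799] rows 1 each [-0.01   0.011  0.799]
   turn [ 0.018 -0.022  0.281] rows 1 each [ 0.018 -0.022  0.281] shift-after-turn [-0.008  0.013  0.799]
```

jog_arm(commands=[0,0,0.4,0,0,0.28,80,0,0,0.39,0,0,0,80,0,0,0,0,0,0,55,0,0,0,0,0,0,46,0,0,0,0,0,0,36,0,0,0,0,0,0,36,0,0,0,0,0,0,36,0,0,-0.2,0,0,0,36,0,0,-0.6,0,0,0,36,0,0,-0.2,0,0,0,36,-0.556,0.406,0,0,0,0,36,-0.556,0.406,0,0,0,0,36,-0.556,0.406,0,0,0,0,36,0,0,0,0,0,0,36], newtons=60)

```text
t: 54.85
tool_pos: [0.4256, -0.269, 0.0709]
tool_rot: [3.14, -0.05, 0.001]
contact_force: [1.0, -0.2, -3.5]
opening: 0.0417
grip_force: 61.9
```

jog_arm(commands=[0,0,0.5,0,0,0,36,0,0,0.4,0,0,0,36,0,0,0.1,0,0,0,36,0,0,0,0,0,0,36,0,0,0,0,0,0,50,0,0,0,0,0,0,70,0,0,0,0,0,0,80,0,0,-0.4,0,0,0,80,0,0,-0.9,0,0,0,80,0,0,-0.9,0,0,0,80,0.9,0,0,0,0,0,80,0.9,0,0,0,0,0,80,0,-0.9,0,0,0,0.9,80,0,-0.9,0,0,0,0.9,80,0,0,0,0,0,0.9,80,0,0,0,0,0,0.9,80,0,0,0,0,0,0.9,80,0,0,0,0,0,0.9,80,0,0,0,0,0,0.7,80,0,0,0,0,0,0,80])

```text
t: 57.35
tool_pos: [0.5437, -0.1637, 0.1439]
tool_rot: [2.982, -0.985, 0.004]
contact_force: [0.7, -0.8, 0.2]
opening: 0.0803
grip_force: 0.0
```

```bash
python3 - <<'E'
from h import *
im=grab("side")
standing(im,yr=(-.36,-.22),xr=(.37,.5))
standing(im,yr=(-.22,-.11),xr=(.55,.68))
plan([.61,-.158,.10],-36,0)
print(ctrl.get_obs()["q"].round(2))
for g in greens(grab("top"),.025,xr=(.3,.68)): print(g)
E
```

```text
253 [[0.394, -0.287, 0.007], [0.438, -0.258, 0.018], [0.483, -0.243, 0.022]]
top [ 0.4388 -0.2648  0.0193] ((438.967529296875, -264.4864196777344), (49.67741012573242, 92.15908813476562), 88.62454986572266)
195 [[0.573, -0.192, 0.015], [0.612, -0.153, 0.026], [0.657, -0.123, 0.033]]
top [ 0.5978 -0.1478  0.0288] ((604.2939453125, -152.82843017578125), (40.53742980957031, 74.45797729492188), 53.06630325317383)
now [ 0.5437 -0.1637  0.1439] psi/tilt [-3.652e+01  1.800e-01  3.000e-02]  | shift [ 0.829 -0.734  0.734] rows 1 each [ 0.829 -0.734  0.734]
   turn [ 0.006 -0.031 -0.092] rows 1 each [ 0.006 -0.031 -0.092] shift-after-turn [ 0.838 -0.726  0.732]
[-0.42 -0.01  1.83 -0.    1.32  1.79]
([0.4379, -0.2652], 0.7, [42.0, 87.0], 'zmed 0.018 zmax 0.025', 'mean', [0.4344, -0.2691], 'px', [409.0, 226.0])
```

jog_arm(commands=[0,0,0,0,0,-0.985,80,0,0,0,0,0,-0.985,80,0,0,0,0,0,-0.985,80,0,0,0,0,0,-0.985,80,0,0,0,0,0,-0.985,80,0,0,0,0,0,-0.985,80,0,0,0,0,0,-0.985,80,0,0,0,0,0,-0.985,80,0,0,0,0,0,-0.985,80,0,0,0,0,0,-0.985,80,0,0,0,0,0,-0.985,80,0,0,0,0,0,-0.985,80,0,0,0,0,0,-0.985,80,0,0,0,0,0,-0.985,80,0,0,0,0,0,-0.985,80,0,0,0,0,0,-0.985,80,0,0,0,0,0,-0.985,80,0,0,0,0,0,-0.985,80,0,0,0,0,0,-0.985,80,0,0,0,0,0,-0.985,80])

```text
t: 59.95
tool_pos: [0.5437, -0.1637, 0.144]
tool_rot: [2.464, 1.943, 0.0]
contact_force: [0.1, 0.0, -0.7]
opening: 0.0802
grip_force: 0.0
```

jog_arm(commands=[0,0,0,0,0,-0.985,80,0,0,0,0,0,-0.985,80,0,0,0,0,0,-0.985,80,0,0,0,0,0,-0.985,80,0,0,0,0,0,-0.985,80,0,0,0,0,0,-0.985,80,0,0,0,0,0,-0.985,80,0,0,0,0,0,-0.985,80,0,0,0,0,0,-0.985,80,0,0,0,0,0,-0.985,80,0,0,0,0,0,-0.985,80,0,0,0,0,0,-0.985,80,0,0,0,0,-0.96,0,80,0,0,0,0,-0.96,0,80,0,0,0,0,-0.96,0,80,0,0,0,0,-0.96,0,80,0,0,0,0,0,0,80])

```text
t: 62.08
tool_pos: [0.5424, -0.1627, 0.143]
tool_rot: [0.854, 2.636, -0.168]
contact_force: [0.0, 0.2, -0.2]
opening: 0.0802
grip_force: 0.0
```

```bash
python3 - <<'E'
from h import *
im=grab("side")
plan([.5963,-.1483,.07],143.9,-22)
print(ctrl.get_obs()["q"].round(2))
for g in greens(grab("top"),.025,xr=(.3,.68)): print(g)
E
```

```text
now [ 0.5433 -0.1633  0.1438] psi/tilt [ 1.4405e+02 -2.2100e+01 -5.0000e-02]  | shift [-0.064  0.722  1.353] rows 2 each [-0.032  0.361  0.676]
   turn [0.002 0.017 0.028] rows 1 each [0.002 0.017 0.028] shift-after-turn [-0.065  0.723  1.353]
[-0.38 -0.24  2.07 -0.12  0.94 -1.27]
([0.6168, -0.1634], 143.4, [41.0, 93.0], 'zmed 0.025 zmax 0.035', 'mean', [0.6173, -0.1643], 'px', [380.0, 174.0])
([0.4394, -0.2652], 0.7, [41.0, 84.0], 'zmed 0.018 zmax 0.025', 'mean', [0.4394, -0.2667], 'px', [408.0, 225.0])
```

jog_arm(commands=[-0.03,0.72,0.2,0,0,0,80,-0.03,0,0.6,0,0,0,80,0,0,0.55,0,0,0,80,0,0,0,0,0,0,80,0.16,0,0.39,0,0,0,80,0.15,0,0.38,0,0,0,80,0,0,0,0,0,0,80])

```text
t: 63.05
tool_pos: [0.5959, -0.1488, 0.0198]
tool_rot: [0.856, 2.636, -0.169]
contact_force: [0.2, 0.5, 0.4]
opening: 0.0803
grip_force: 0.0
```

```bash
python3 - <<'E'
from h import *
plan([.5963,-.1483,.018],143.7,-22)
E
```

```text
now [ 0.5959 -0.1488  0.0198] psi/tilt [ 1.4399e+02 -2.2030e+01 -9.0000e-02]  | shift [0.011 0.01  0.028] rows 1 each [0.011 0.01  0.028]
   turn [0.005 0.005 0.053] rows 1 each [0.005 0.005 0.053] shift-after-turn [0.011 0.01  0.028]
```

Close and lift.

jog_arm(commands=[0.01,0.01,0.03,0,0,0,70,0,0,0,0,0,0,55,0,0,0,0,0,0,46,0,0,0,0,0,0,36,0,0,0,0,0,0,36,0,0,0,0,0,0,36,-0.06,0,-0.15,0,0,0,36,-0.17,0,-0.42,0,0,0,36,-0.3,0,-0.75,0,0,0,36,-0.3,0,-0.75,0,0,0,36,0,0,0,0,0,0,36], newtons=110)

```text
t: 64.42
tool_pos: [0.5993, -0.1487, 0.1586]
tool_rot: [0.853, 2.624, -0.168]
contact_force: [0.6, 0.4, -3.1]
opening: 0.0405
grip_force: 111.4
```

```bash
cat >> h.py <<'E'
def facets(im,xr,yr,zr):
    hsv=cv2.cvtColor(im["image"],cv2.COLOR_RGB2HSV)
    P=maskpts(im,(hsv[...,0]>35)&(hsv[...,0]<75)&(hsv[...,1]>60))
    for i,r in enumerate((xr,yr,zr)): P=P[(P[:,i]>r[0])&(P[:,i]<r[1])]
    print(len(P),"min/med/max",np.percentile(P,[2,50,98],axis=0).round(3).tolist())
    A=P-P.mean(0); print("long axis",np.linalg.svd(A,full_matrices=False)[2][0].round(3)); return P
E
python3 - <<'E'
from h import *
plan([.535,-.12,.19],0,-22)
im=grab("side"); facets(im,(.5,.7),(-.25,-.05),(.06,.2))
E
```

```text
now [ 0.5993 -0.1487  0.1586] psi/tilt [ 1.4402e+02 -2.2700e+01  1.4000e-01]  | shift [ 0.857 -0.241 -0.927] rows 1 each [ 0.857 -0.241 -0.927]
   turn [9.5680e+00 1.9000e-02 2.3243e+01] rows 27 each [0.354 0.001 0.861] shift-after-turn [-1.19  -0.479 -0.084]
134 min/med/max [[0.572, -0.184, 0.144], [0.593, -0.146, 0.166], [0.666, -0.116, 0.179]]
long axis [-0.873  0.445  0.201]
```

jog_arm(commands=[0.43,-0.12,-0.46,0,0,0,36,0.43,-0.12,-0.46,0,0,0,36,0,0,0,0.354,0,0.861,36,0,0,0,0.354,0,0.861,36,0,0,0,0.354,0,0.861,36,0,0,0,0.354,0,0.861,36,0,0,0,0.354,0,0.861,36,0,0,0,0.354,0,0.861,36,0,0,0,0.354,0,0.861,36,0,0,0,0.354,0,0.861,36,0,0,0,0.354,0,0.861,36,0,0,0,0.354,0,0.861,36,0,0,0,0.354,0,0.861,36,0,0,0,0.354,0,0.861,36,0,0,0,0.354,0,0.861,36,0,0,0,0.354,0,0.861,36,0,0,0,0.354,0,0.861,36,0,0,0,0.354,0,0.861,36,0,0,0,0.354,0,0.861,36,0,0,0,0.354,0,0.861,36])

```text
t: 66.97
tool_pos: [0.5311, -0.1187, 0.1807]
tool_rot: [2.688, 1.194, -0.54]
contact_force: [0.1, 0.2, -4.1]
opening: 0.0408
grip_force: 112.1
```

jog_arm(commands=[0,0,0,0.354,0,0.861,36,0,0,0,0.354,0,0.861,36,0,0,0,0.354,0,0.861,36,0,0,0,0.354,0,0.861,36,0,0,0,0.354,0,0.861,36,0,0,0,0.354,0,0.861,36,0,0,0,0.354,0,0.861,36,0,0,0,0.354,0,0.861,36,0,0,0,0.354,0,0.861,36,0,0,0,0,0,0,36])

```text
t: 68.22
tool_pos: [0.5314, -0.1193, 0.1814]
tool_rot: [-3.078, -0.001, 0.618]
contact_force: [-0.1, 0.3, -2.6]
opening: 0.0409
grip_force: 112.1
```

```bash
python3 - <<'E'
from h import *
plan([.535,-.115,.19],0,57)
im=grab("side"); facets(im,(.4,.63),(-.2,-.05),(.1,.23))
im=grab("top"); facets(im,(.4,.63),(-.2,-.05),(.1,.23))
E
```

```text
now [ 0.5314 -0.1193  0.1814] psi/tilt [  0.   -22.72  -0.15]  | shift [-0.001 -0.073 -0.156] rows 1 each [-0.001 -0.073 -0.156]
   turn [-2.7000e-02  1.3914e+01 -8.0000e-03] rows 15 each [-0.002  0.928 -0.001] shift-after-turn [ 0.153 -0.072 -0.029]
246 min/med/max [[0.459, -0.137, 0.17], [0.494, -0.106, 0.184], [0.539, -0.093, 0.192]]
long axis [-0.965  0.208 -0.157]Traceback (most recent call last):
  File "<stdin>", line 4, in <module>
  File "h.py", line 71, in facets
    print(len(P),"min/med/max",np.percentile(P,[2,50,98],axis=0).round(3).tolist())
                               ~~~~~~~~~~~~~^^^^^^^^^^^^^^^^^^^^
    return _quantile_unchecked(
        a, q, axis, out, overwrite_input, method, keepdims, weights)
    return _ureduce(a,
                    func=_quantile_ureduce_func,
    ...<5 lines>...
                    overwrite_input=overwrite_input,
                    method=method)
    r = func(a, **kwargs)
    result = _quantile(arr,
                       quantiles=q,
    ...<2 lines>...
                       out=out,
                       weights=wgt)
    slices_having_nans = np.isnan(arr[-1, ...])
                                  ~~~^^^^^^^^^
IndexError: index -1 is out of bounds for axis 0 with size 0
```

jog_arm(commands=[0,0,0,0,0.937,0,36,0,0,0,0,0.937,0,36,0,0,0,0,0.937,0,36,0,0,0,0,0.937,0,36,0,0,0,0,0.937,0,36,0,0,0,0,0.937,0,36,0,0,0,0,0.937,0,36,0,0,0,0,0.937,0,36,0,0,0,0,0.937,0,36,0,0,0,0,0.937,0,36,0,0,0,0,0.937,0,36,0,0,0,0,0.937,0,36,0,0,0,0,0.937,0,36,0,0,0,0,0.937,0,36,0,0,0,0,0.937,0,36,0,0,0,0,0,0,36])

```text
t: 70.32
tool_pos: [0.5308, -0.118, 0.1803]
tool_rot: [-2.749, 0.001, -1.514]
contact_force: [-0.4, -0.1, -2.6]
opening: 0.0405
grip_force: 112.2
```

```bash
python3 - <<'E'
from h import *
plan([.535,-.115,.088],0,57.8)
im=grab("side"); P=facets(im,(.4,.63),(-.17,-.05),(.07,.24))
F=P[P[:,1]>-.105]; 
for a in np.arange(P[:,2].min(),P[:,2].max(),.02): s=P[(P[:,2]>=a)&(P[:,2]<a+.02)]; print(a.round(3),len(s),s[:,0].min().round(4),np.median(s[:,0]).round(4),s[:,0].max().round(4))
E
```

```text
now [ 0.5308 -0.118   0.1803] psi/tilt [ 0.06 57.7  -0.17]  | shift [-1.263 -0.046  0.882] rows 2 each [-0.631 -0.023  0.441]
   turn [-0.025  0.017 -0.021] rows 1 each [-0.025  0.017 -0.021] shift-after-turn [-1.264 -0.051  0.88 ]
110 min/med/max [[0.518, -0.13, 0.112], [0.526, -0.096, 0.156], [0.536, -0.092, 0.203]]
long axis [ 0.062 -0.2    0.978]
0.111 24 0.5162 0.5248 0.532
0.131 27 0.5177 0.5246 0.5346
0.151 25 0.519 0.5256 0.5339
0.171 3 0.5321 0.5322 0.533
0.191 31 0.5219 0.5294 0.5371
```

jog_arm(commands=[0,-0.02,0,0,0.44,0,36,-0.307,0,0.18,0,0,0,36,-0.307,0,0.18,0,0,0,36,-0.307,0,0.18,0,0,0,36,-0.307,0,0.18,0,0,0,36,0,0,0,0,0,0,36])

```text
t: 71.12
tool_pos: [0.5337, -0.1172, 0.097]
tool_rot: [-2.714, 0.001, -1.577]
contact_force: [0.1, 1.1, -1.7]
opening: 0.0411
grip_force: 112.4
```

```bash
python3 - <<'E'
from h import *
plan([.535,-.115,.075],0,60)
im=grab("side"); P=facets(im,(.4,.63),(-.17,-.05),(.0,.24))
E
```

```text
now [ 0.5337 -0.1172  0.097 ] psi/tilt [ 0.07 60.32 -0.18]  | shift [-0.308 -0.035  0.201] rows 1 each [-0.308 -0.035  0.201]
   turn [-0.026 -0.055 -0.02 ] rows 1 each [-0.026 -0.055 -0.02 ] shift-after-turn [-0.306 -0.036  0.203]
110 min/med/max [[0.52, -0.131, 0.028], [0.529, -0.095, 0.072], [0.537, -0.09, 0.119]]
long axis [-0.029 -0.233  0.972]
```

jog_arm(commands=[-0.08,0,0.045,0,0,0,36,-0.08,0,0.045,0,0,0,36,-0.075,0,0.044,0,0,0,36,-0.03,0,0.017,0,0,0,36,0,0,0,0,0,0,36,0,0,0,0,0,0,36])

```text
t: 71.92
tool_pos: [0.5341, -0.118, 0.0806]
tool_rot: [-2.712, 0.001, -1.584]
contact_force: [-0.4, -1.3, -2.5]
opening: 0.0412
grip_force: 112.3
```

jog_arm(commands=[-0.03,0,0.017,0,0,0,36,0,0,0,0,0,0,36,-0.02,0,0.011,0,0,0,36,0,0,0,0,0,0,36,0,0,0,0,0,0,36])

```text
t: 72.55
tool_pos: [0.5347, -0.118, 0.0781]
tool_rot: [-2.71, 0.0, -1.586]
contact_force: [-1.4, 1.8, 4.1]
opening: 0.0408
grip_force: 112.8
```

jog_arm(commands=[0,0,0,0,0,0,50,0,0,0,0,0,0,60,0,0,0,0,0,0,80,0,0,0,0,0,0,80,0,0,-0.3,0,0,0,80,0,0,-0.6,0,0,0,80,0,0,-0.6,0,0,0,80,0.5,0,-0.5,0,0,0,80,0.79,0,-0.4,0,0,0,80,0.79,0,-0.4,0,0,0,80,0,0,0,0,0,0,80])

```text
t: 73.92
tool_pos: [0.4914, -0.141, 0.2789]
tool_rot: [-2.713, -0.017, -1.57]
contact_force: [0.6, 0.1, -0.1]
opening: 0.0799
grip_force: 0.0
```

```bash
python3 - <<'E'
from h import *
plan([.58,-.1135,.146],0,-40)
im=grab("side"); standing(im,yr=(-.16,-.0),xr=(.48,.6));facets(im,(.4,.63),(-.17,-.05),(.0,.15))
E
```

```text
now [ 0.4914 -0.141   0.2789] psi/tilt [ 7.400e-01  6.011e+01 -6.000e-02]  | shift [-1.183 -0.438  2.389] rows 3 each [-0.394 -0.146  0.796]
   turn [ -0.038 -17.472   0.143] rows 19 each [-0.002 -0.92   0.008] shift-after-turn [ 2.554 -0.459  0.748]
132 [[0.522, -0.131, 0.012], [0.531, -0.095, 0.067], [0.539, -0.092, 0.099]]
top [ 0.5328 -0.1091  0.0965] ((534.0398559570312, -112.74224090576172), (15.044694900512695, 41.454410552978516), 13.262628555297852)
132 min/med/max [[0.522, -0.132, 0.01], [0.531, -0.095, 0.067], [0.539, -0.091, 0.1]]
long axis [ 0.039 -0.198  0.98 ]
```

jog_arm(commands=[0,0,0,0,-0.92,0.008,80,0,0,0,0,-0.92,0.008,80,0,0,0,0,-0.92,0.008,80,0,0,0,0,-0.92,0.008,80,0,0,0,0,-0.92,0.008,80,0,0,0,0,-0.92,0.008,80,0,0,0,0,-0.92,0.008,80,0,0,0,0,-0.92,0.008,80,0,0,0,0,-0.92,0.008,80,0,0,0,0,-0.92,0.008,80,0,0,0,0,-0.92,0.008,80,0,0,0,0,-0.92,0.008,80,0,0,0,0,-0.92,0.008,80,0,0,0,0,-0.92,0.008,80,0,0,0,0,-0.92,0.008,80,0,0,0,0,-0.92,0.008,80,0,0,0,0,-0.92,0.008,80,0,0,0,0,-0.92,0.008,80,0,0,0,0,-0.92,0.008,80])

```text
t: 76.35
tool_pos: [0.4896, -0.1396, 0.2691]
tool_rot: [-2.932, -0.008, 1.094]
contact_force: [0.2, -0.2, 0.0]
opening: 0.08
grip_force: 0.0
```

```bash
python3 - <<'E'
from h import *
plan([.577,-.1127,.146],0,-40)
E
```

```text
now [ 0.4896 -0.1396  0.2691] psi/tilt [ 2.000e-02 -4.092e+01 -7.400e-01]  | shift [ 2.449 -0.422  0.6  ] rows 3 each [ 0.816 -0.141  0.2  ]
   turn [-0.097  0.16   0.087] rows 1 each [-0.097  0.16   0.087] shift-after-turn [ 2.435 -0.449  0.635]
```

jog_arm(commands=[0.81,-0.147,0.05,-0.09,0.16,0.087,80,0.81,-0.147,0.1,0,0,0,80,0.81,-0.147,0.45,0,0,0,80,0,0,0,0,0,0,80])

```text
t: 76.85
tool_pos: [0.5757, -0.1118, 0.1425]
tool_rot: [-2.946, -0.002, 1.084]
contact_force: [-0.9, -0.2, 0.7]
opening: 0.0796
grip_force: 0.0
```

```bash
python3 - <<'E'
from h import *
plan([.5325,-.1127,.066],0,-40)
im=grab("side");facets(im,(.4,.63),(-.17,-.05),(.0,.11))
E
```

```text
now [ 0.5757 -0.1118  0.1425] psi/tilt [ 3.000e-02 -4.042e+01 -1.700e-01]  | shift [0.278 0.019 1.437] rows 2 each [0.139 0.01  0.719]
   turn [-0.02   0.072  0.022] rows 1 each [-0.02   0.072  0.022] shift-after-turn [0.268 0.016 1.439]
136 min/med/max [[0.522, -0.132, 0.01], [0.531, -0.096, 0.067], [0.539, -0.092, 0.1]]
long axis [ 0.03  -0.191  0.981]
```

jog_arm(commands=[0.27,0.02,0.3,0,0.06,0,80,0,0,0.57,0,0,0,80,0,0,0.57,0,0,0,80,0,0,0,0,0,0,80,0,0,0,0,0,0,60,0,0,0,0,0,0,50,0,0,0,0,0,0,42,0,0,0,0,0,0,36,0,0,0,0,0,0,36,0,0,0,0,0,0,36], newtons=118)

```text
t: 78.15
tool_pos: [0.5386, -0.1154, 0.0756]
tool_rot: [2.958, -0.003, -1.05]
contact_force: [1.8, -2.0, 7.0]
opening: 0.04
grip_force: 117.5
```

```bash
python3 - <<'E'
from h import *
plan([.5325,-.1127,.066],0,-40)
im=grab("side");facets(im,(.4,.63),(-.17,-.05),(.0,.11))
E
```

```text
now [ 0.5386 -0.1154  0.0756] psi/tilt [ -0.04 -39.09   0.2 ]  | shift [ 0.022 -0.045  0.187] rows 1 each [ 0.022 -0.045  0.187]
   turn [ 0.022 -0.158 -0.028] rows 1 each [ 0.022 -0.158 -0.028] shift-after-turn [ 0.025 -0.044  0.187]
126 min/med/max [[0.522, -0.133, 0.012], [0.53, -0.095, 0.071], [0.538, -0.09, 0.1]]
long axis [ 0.015 -0.212  0.977]
```

The grip is shallower than planned: the tip sits 11 mm short along the tool axis. I'll reopen, advance and regrip.

jog_arm(commands=[0,0,0,0,0,0,50,0,0,0,0,0,0,64,0,0,0,0,0,0,80,0,0,0,0,0,0,80])

```text
t: 78.7
tool_pos: [0.5365, -0.1144, 0.0726]
tool_rot: [2.958, -0.002, -1.056]
contact_force: [0.3, -1.0, 0.7]
opening: 0.0804
grip_force: 0.0
```

```bash
python3 - <<'E'
from h import *
o=ctrl.get_obs(); print(o["contact_force"].round(1))
plan([.5315,-.1127,.066],0,-40)
im=grab("side");facets(im,(.4,.63),(-.17,-.05),(.0,.11))
E
```

```text
[ 0.3 -1.   0.7]
now [ 0.5365 -0.1144  0.0726] psi/tilt [ -0.05 -39.31   0.07]  | shift [ 0.004 -0.029  0.138] rows 1 each [ 0.004 -0.029  0.138]
   turn [ 0.003 -0.121 -0.014] rows 1 each [ 0.003 -0.121 -0.014] shift-after-turn [ 0.006 -0.029  0.138]
144 min/med/max [[0.522, -0.13, 0.009], [0.53, -0.096, 0.066], [0.538, -0.093, 0.1]]
long axis [ 0.025 -0.18   0.983]
```

jog_arm(commands=[0,-0.03,0.1,0,-0.1,0,80,0,0,0.1,0,0,0,80,0,0,0,0,0,0,80,0,0,0,0,0,0,80])

```text
t: 79.25
tool_pos: [0.5291, -0.1128, 0.0637]
tool_rot: [2.953, -0.002, -1.07]
contact_force: [0.4, -0.4, -0.2]
opening: 0.0799
grip_force: 0.0
```

```bash
python3 - <<'E'
from h import *
o=ctrl.get_obs(); print(o["contact_force"].round(1),o["q"].round(2))
plan([.5315,-.1127,.066],0,-40)
E
```

```text
[ 0.4 -0.4 -0.2] [-0.26  0.48  1.52 -0.17  1.82  1.33]
now [ 0.5291 -0.1128  0.0637] psi/tilt [ -0.06 -39.85   0.08]  | shift [ 0.006 -0.002 -0.056] rows 1 each [ 0.006 -0.002 -0.056]
   turn [ 0.005 -0.026 -0.017] rows 1 each [ 0.005 -0.026 -0.017] shift-after-turn [ 0.006 -0.002 -0.056]
```

jog_arm(commands=[0,0,-0.03,0,0,0,60,0,0,0,0,0,0,50,0,0,0,0,0,0,42,0,0,0,0,0,0,36,0,0,0,0,0,0,36,0,0,0,0,0,0,36])

```text
t: 80.0
tool_pos: [0.5309, -0.1131, 0.0659]
tool_rot: [2.952, -0.003, -1.068]
contact_force: [0.9, -1.4, 6.5]
opening: 0.0414
grip_force: 117.4
```

```bash
python3 - <<'E'
from h import *
o=ctrl.get_obs(); print(o["contact_force"].round(1))
plan([.5315,-.1127,.066],0,-40)
im=grab("side");facets(im,(.4,.63),(-.17,-.05),(.0,.11))
E
```

```text
[ 0.9 -1.4  6.5]
now [ 0.5309 -0.1131  0.0659] psi/tilt [ -0.05 -39.78   0.13]  | shift [ 0.008 -0.007 -0.008] rows 1 each [ 0.008 -0.007 -0.008]
   turn [ 0.011 -0.038 -0.021] rows 1 each [ 0.011 -0.038 -0.021] shift-after-turn [ 0.008 -0.007 -0.008]
114 min/med/max [[0.523, -0.131, 0.012], [0.531, -0.093, 0.06], [0.546, -0.087, 0.101]]
long axis [ 0.032 -0.23   0.973]
```

jog_arm(commands=[-0.1,0,-0.12,0,0,0,36,-0.3,0,-0.36,0,0,0,36,-0.4,0,-0.5,0,0,0,36,-0.4,0,-0.5,0,0,0,36,0,0,0,0,0,0,36])

```text
t: 80.68
tool_pos: [0.5336, -0.1128, 0.1821]
tool_rot: [2.955, -0.002, -1.059]
contact_force: [0.3, -0.6, -2.8]
opening: 0.0418
grip_force: 118.5
```

```bash
python3 - <<'E'
from h import *
plan([.515,-.1132,.14],0,48)
im=grab("side"); facets(im,(.4,.63),(-.17,-.05),(.05,.3))
E
```

```text
now [ 0.5336 -0.1128  0.1821] psi/tilt [ -0.04 -39.45   0.15]  | shift [0.206 0.005 0.739] rows 1 each [0.206 0.005 0.739]
   turn [ 3.0000e-02  1.5262e+01 -6.0000e-03] rows 17 each [ 0.002  0.898 -0.   ] shift-after-turn [-0.729  0.007  0.239]
107 min/med/max [[0.527, -0.126, 0.125], [0.533, -0.092, 0.173], [0.541, -0.087, 0.216]]
long axis [ 0.001 -0.166  0.986]
```

Held. Rotate 90° about the tool's y axis to bring it level.

jog_arm(commands=[0,0,0,0,0.92,0,36,0,0,0,0,0.92,0,36,0,0,0,0,0.92,0,36,0,0,0,0,0.92,0,36,0,0,0,0,0.92,0,36,0,0,0,0,0.92,0,36,0,0,0,0,0.92,0,36,0,0,0,0,0.92,0,36,0,0,0,0,0.92,0,36,0,0,0,0,0.92,0,36,0,0,0,0,0.92,0,36,0,0,0,0,0.92,0,36,0,0,0,0,0.92,0,36,0,0,0,0,0.92,0,36,0,0,0,0,0.92,0,36,0,0,0,0,0.92,0,36,0,0,0,0,0.6,0,36,0,0,0,0,0,0,36])

```text
t: 82.98
tool_pos: [0.5294, -0.1114, 0.1739]
tool_rot: [-2.874, 0.003, -1.264]
contact_force: [0.0, -0.1, -2.8]
opening: 0.0417
grip_force: 118.6
```

```bash
python3 - <<'E'
from h import *
plan([.515,-.115,.04],0,48)
print(ctrl.get_obs()["q"].round(2))
im=grab("side"); P=facets(im,(.4,.68),(-.17,-.05),(.05,.3))
T=P[P[:,0]>.54]; print(T.mean(0).round(3),np.polyfit(T[:,0],T[:,2],1))
E
```

```text
now [ 0.5294 -0.1114  0.1739] psi/tilt [-0.06 47.5  -0.14]  | shift [-1.808  0.065  1.331] rows 2 each [-0.904  0.033  0.666]
   turn [-0.009  0.087 -0.026] rows 1 each [-0.009  0.087 -0.026] shift-after-turn [-1.82   0.059  1.316]
[-0.55 -0.6   2.39  0.64  0.71  0.66]
169 min/med/max [[0.5, -0.131, 0.169], [0.561, -0.099, 0.181], [0.587, -0.088, 0.185]]
long axis [-0.97   0.243 -0.002]
[ 0.565 -0.105  0.179] [-0.06585061  0.21648586]
```

jog_arm(commands=[-0.433,0.015,0.33,0,0,0,36,-0.433,0.015,0.33,0,0,0,36,-0.433,0.015,0.33,0,0,0,36,-0.433,0.015,0.33,0,0,0,36,0,0,0,0,0,0,36])

```text
t: 83.65
tool_pos: [0.5189, -0.1147, 0.0449]
tool_rot: [-2.873, 0.003, -1.264]
contact_force: [0.2, -0.7, -2.3]
opening: 0.0417
grip_force: 118.5
```

```bash
python3 - <<'E'
from h import *
plan([.515,-.115,.016],0,48)
print(ctrl.get_obs()["q"].round(2))
im=grab("side"); P=facets(im,(.4,.68),(-.17,-.05),(.0,.3))
E
```

```text
now [ 0.5189 -0.1147  0.0449] psi/tilt [-2.000e-02  4.751e+01 -2.000e-01]  | shift [-0.4    0.006  0.277] rows 1 each [-0.4    0.006  0.277]
   turn [-0.02   0.086 -0.028] rows 1 each [-0.02   0.086 -0.028] shift-after-turn [-0.402  0.004  0.274]
[-0.58 -0.33  2.47  1.03  0.49  0.18]
170 min/med/max [[0.494, -0.135, 0.041], [0.55, -0.107, 0.052], [0.577, -0.091, 0.057]]
long axis [-0.997 -0.058  0.058]
```

jog_arm(commands=[-0.068,0,0.062,0,0,0,36,-0.068,0,0.062,0,0,0,36,-0.068,0,0.062,0,0,0,36,-0.068,0,0.062,0,0,0,36,0,0,0,0,0,0,36,0,0,0,0,0,0,36])

```text
t: 84.45
tool_pos: [0.5212, -0.1165, 0.0271]
tool_rot: [2.869, -0.001, 1.275]
contact_force: [0.7, 1.1, -3.0]
opening: 0.0419
grip_force: 118.8
```

```bash
python3 - <<'E'
from h import *
plan([.515,-.115,.016],0,48)
im=grab("side"); P=facets(im,(.4,.68),(-.17,-.05),(.0,.3))
E
```

```text
now [ 0.5212 -0.1165  0.0271] psi/tilt [-0.06 47.93  0.08]  | shift [-0.206 -0.025  0.047] rows 1 each [-0.206 -0.025  0.047]
   turn [0.017 0.012 0.003] rows 1 each [0.017 0.012 0.003] shift-after-turn [-0.206 -0.024  0.046]
177 min/med/max [[0.518, -0.142, 0.013], [0.552, -0.111, 0.035], [0.593, -0.093, 0.039]]
long axis [-0.943  0.297  0.15 ]
```

jog_arm(commands=[-0.05,0,0.045,0,0,0,36,-0.05,0,0.045,0,0,0,36,-0.05,0,0.045,0,0,0,36,0,0,0,0,0,0,36,0,0,0,0,0,0,36])

```text
t: 85.12
tool_pos: [0.5212, -0.1164, 0.0149]
tool_rot: [2.869, -0.0, 1.275]
contact_force: [-0.1, 0.3, -2.9]
opening: 0.0412
grip_force: 118.8
```

```bash
python3 - <<'E'
from h import *
plan([.515,-.115,.014],0,48)
im=grab("side"); P=facets(im,(.4,.68),(-.17,-.05),(.0,.3))
E
```

```text
now [ 0.5212 -0.1164  0.0149] psi/tilt [-0.05 47.93  0.08]  | shift [-0.08  -0.024 -0.066] rows 1 each [-0.08  -0.024 -0.066]
   turn [0.016 0.013 0.004] rows 1 each [0.016 0.013 0.004] shift-after-turn [-0.08  -0.024 -0.067]
176 min/med/max [[0.508, -0.137, 0.01], [0.551, -0.112, 0.022], [0.579, -0.092, 0.027]]
long axis [-0.999 -0.014  0.049]
```

jog_arm(commands=[-0.03,0,0.027,0,0,0,36,0,0,0,0,0,0,36,0,0,0,0,0,0,50,0,0,0,0,0,0,60,0,0,0,0,0,0,80,0,0,0,0,0,0,80,0.1,0,-0.3,0,0,0,80,0.4,0,-0.5,0,0,0,80,0.6,0,-0.5,0,0,0,80,0.7,0,-0.5,0,0,0,80,0.7,0,-0.5,0,0,0,80,0,0,0,0,-0.9,0,0,0,0,0,0,-0.9,0,0,0,0,0,0,-0.9,0,0,0,0,0,0,-0.9,0,0,0,0,0,0,-0.9,0,0,0,0,0,0,-0.9,0,0,0,0,0,0,-0.9,0,0,0,0,0,0,-0.9,0,0,0,0,0,0,-0.9,0,0], newtons=40)

```text
t: 87.68
tool_pos: [0.5193, -0.1161, 0.2164]
tool_rot: [3.14, -0.001, 0.037]
contact_force: [-0.4, 1.0, -0.2]
opening: -0.0001
grip_force: 0.0
```

```bash
python3 - <<'E'
from h import *
plan([.648,-.2485,.25],0,0)
im=grab("side"); P=facets(im,(.4,.68),(-.17,-.05),(.0,.1)); P=facets(im,(.36,.52),(-.36,-.22),(.0,.1))
im=grab("top")
for g in greens(im,.021): print(g)
E
```

```text
now [ 0.5193 -0.1161  0.2164] psi/tilt [-0.05  1.36  0.08]  | shift [ 2.16   2.206 -0.506] rows 3 each [ 0.72   0.735 -0.169]
   turn [ 0.014 -0.238 -0.009] rows 1 each [ 0.014 -0.238 -0.009] shift-after-turn [ 2.146  2.207 -0.56 ]
281 min/med/max [[0.487, -0.138, 0.007], [0.532, -0.108, 0.018], [0.578, -0.092, 0.022]]
long axis [-0.997  0.075  0.001]
252 min/med/max [[0.394, -0.288, 0.007], [0.438, -0.259, 0.018], [0.483, -0.242, 0.023]]
long axis [-1.     0.021 -0.008]
([0.5027, -0.1148], 91.1, [28.0, 35.0], 'zmed 0.018 zmax 0.367', 'mean', [0.5002, -0.1117], 'px', [364.0, 207.0])
([0.4411, -0.2659], 0.7, [42.0, 88.0], 'zmed 0.018 zmax 0.024', 'mean', [0.4395, -0.2672], 'px', [408.0, 225.0])
```

jog_arm(commands=[0.535,0.552,-0.05,0,-0.238,0,0,0.535,0.552,0,0,0,0,0,0.535,0.552,0,0,0,0,0,0.535,0.552,0,0,0,0,0,0,0,0,0,0,0,0,0,0,0.4,0,0,0,0,0,0,0,0,0,0,0])

```text
t: 88.65
tool_pos: [0.6455, -0.2475, 0.1941]
tool_rot: [-3.14, 0.001, 0.002]
contact_force: [0.1, 0.2, -0.6]
opening: 0.0004
grip_force: 0.0
```

jog_arm(commands=[0.03,0.01,0.15,0,0,0,0,0,0,0.08,0,0,0,0,0,0,0.08,0,0,0,0,0,0,0.07,0,0,0,0,0,0,0.06,0,0,0,0,0,0,0,0,0,0,0,0,0,0,0,0,0,0])

```text
t: 89.52
tool_pos: [0.6496, -0.2493, 0.1727]
tool_rot: [3.14, -0.001, 0.006]
contact_force: [-5.0, 1.6, 8.0]
opening: 0.0001
grip_force: 4.2
```

jog_arm(commands=[0,0,0.04,0,0,0,0,0,0,0,0,0,0,0,0,0,0,0,0,0,0,0,0,-0.4,0,0,0,0,0,0,-0.9,0,0,0,0,-0.9,0,0,0,0,0,80,-0.9,0,0,0,0,0,80,-0.8,0.3,0,0,0,0,80,-0.8,0,0,0,0,0,80,0,0,0,0,0,0,80])

```text
t: 90.78
tool_pos: [0.443, -0.2671, 0.2449]
tool_rot: [3.14, -0.005, 0.004]
contact_force: [0.8, -0.4, 0.5]
opening: 0.0799
grip_force: 0.0
```

```bash
python3 - <<'E'
from h import *
plan([.437,-.2665,.08],0.7,0)
im=grab("side"); P=facets(im,(.46,.68),(-.17,-.05),(.0,.1)); P=facets(im,(.36,.52),(-.36,-.22),(.0,.1))
for d in nets.silhouettes("side","pump"): 
    P=maskpts(im,d["mask"]); print(round(d["p"],2),P.mean(0).round(3),P[:,2].max().round(3))
E
```

```text
now [ 0.443  -0.2671  0.2449] psi/tilt [-0.2   0.16  0.1 ]  | shift [-0.107 -0.015  2.748] rows 3 each [-0.036 -0.005  0.916]
   turn [ 0.017 -0.028 -0.156] rows 1 each [ 0.017 -0.028 -0.156] shift-after-turn [-0.1   -0.012  2.748]
280 min/med/max [[0.487, -0.137, 0.007], [0.531, -0.108, 0.018], [0.578, -0.092, 0.022]]
long axis [-0.999  0.046  0.005]
253 min/med/max [[0.394, -0.289, 0.007], [0.437, -0.258, 0.018], [0.483, -0.243, 0.023]]
long axis [-1.     0.008 -0.015]
0.48 [ 0.645 -0.241  0.176] 0.184
0.34 [ 0.735 -0.261  0.043] 0.087
```

Both bars still lie flat in the tray, and the cap top is back at about 0.183. The second press is done, so I'll move the bars to the board.

jog_arm(commands=[-0.1,0,0.77,0,0,-0.15,80,0,0,0.77,0,0,0,80,0,0,0.77,0,0,0,80,0,0,0.77,0,0,0,80,0,0,0.77,0,0,0,80,0,0,0.02,0,0,0,80,0,0,0,0,0,0,60,0,0,0,0,0,0,46,0,0,0,0,0,0,36,0,0,0,0,0,0,36,0,0,0,0,0,0,36,0,0,-0.2,0,0,0,36,0,0,-0.8,0,0,0,36,0,0,-0.9,0,0,0,36,0,0,0,0,0,0,36], newtons=90)

```text
t: 92.75
tool_pos: [0.4425, -0.2698, 0.1339]
tool_rot: [3.132, 0.022, 0.019]
contact_force: [0.4, -0.3, -3.4]
opening: 0.0395
grip_force: 91.6
```

```bash
python3 - <<'E'
from h import *
plan([.476,.241,.124],3,0)
im=grab("side"); P=facets(im,(.36,.52),(-.36,-.22),(.0,.2))
E
```

```text
now [ 0.4425 -0.2698  0.1339] psi/tilt [0.81 0.7  0.55]  | shift [ 0.677 -8.506  0.092] rows 9 each [ 0.075 -0.945  0.01 ]
   turn [ 0.098 -0.121 -0.382] rows 1 each [ 0.098 -0.121 -0.382] shift-after-turn [ 1.002 -8.472  0.166]
202 min/med/max [[0.394, -0.288, 0.125], [0.425, -0.256, 0.135], [0.484, -0.243, 0.139]]
long axis [-0.999 -0.045 -0.   ]
```

jog_arm(commands=[0.067,-0.85,0,0.09,-0.1,-0.38,36,0.1,-0.85,0,0,0,0,36,0.1,-0.85,0,0,0,0,36,0.1,-0.85,0,0,0,0,36,0.1,-0.85,0,0,0,0,36,0.1,-0.85,0,0,0,0,36,0.1,-0.85,0,0,0,0,36,0.1,-0.85,0,0,0,0,36,0.1,-0.85,0,0,0,0,36,0.1,-0.83,0,0,0,0,36,0,0,0,0,0,0,36,0,0,0,0,0,0,36])

```text
t: 94.3
tool_pos: [0.4714, 0.2432, 0.128]
tool_rot: [-3.135, -0.082, 0.017]
contact_force: [0.3, -0.5, -4.2]
opening: 0.0394
grip_force: 91.9
```

```bash
python3 - <<'E'
from h import *
plan([.476,.241,.037],3,0)
im=grab("side"); P=facets(im,(.36,.6),(.1,.3),(.05,.2)); print(np.percentile(P[:,2],[10,50,90]).round(3))
E
```

```text
now [0.4714 0.2432 0.128 ] psi/tilt [ 3.01 -0.62 -0.34]  | shift [0.091 0.049 1.516] rows 2 each [0.045 0.025 0.758]
   turn [-0.06   0.108  0.002] rows 1 each [-0.06   0.108  0.002] shift-after-turn [0.074 0.04  1.517]
450 min/med/max [[0.421, 0.224, 0.118], [0.452, 0.255, 0.131], [0.513, 0.267, 0.136]]
long axis [ 0.98   0.191 -0.053]
[0.121 0.131 0.134]
```

jog_arm(commands=[0.05,0.05,0.7,0,0.1,0,36,0,0,0.6,0,0,0,36,0,0,0.1,0,0,0,36,0,0,0.07,0,0,0,36,0,0,0,0,0,0,36,0,0,0,0,0,0,36])

```text
t: 95.1
tool_pos: [0.477, 0.2419, 0.0435]
tool_rot: [-3.132, -0.081, -0.008]
contact_force: [0.0, -0.1, -3.8]
opening: 0.0398
grip_force: 91.9
```

jog_arm(commands=[0,0,0.08,0,0,0,36,0,0,0.04,0,0,0,36,0,0,0,0,0,0,36,0,0,0,0,0,0,36])

```text
t: 95.6
tool_pos: [0.477, 0.2422, 0.0378]
tool_rot: [-3.133, -0.083, -0.006]
contact_force: [-5.8, -1.6, 12.3]
opening: 0.0392
grip_force: 94.7
```

Contact. Release, rise and go to bar 2.

jog_arm(commands=[0,0,-0.03,0,0,0,36,0,0,0,0,0,0,48,0,0,0,0,0,0,58,0,0,0,0,0,0,70,0,0,-0.4,0,0,0,70,0,0,-0.9,0,0,0,80,0,0,-0.8,0,0,0,80,0.13,0.85,0,0,0,0.5,80,0.13,0.85,0,0,0,0,80,0.13,0.85,0,0,0,0,80,0.13,0.85,0,0,0,0,80,0.13,0.85,0,0,0,0,80,0.13,0.85,0,0,0,0,80,0.13,0.85,0,0,0,0,80,0,0,0,0,0,0,80])

```text
t: 97.48
tool_pos: [0.5336, -0.1187, 0.1599]
tool_rot: [-3.134, 0.004, -0.004]
contact_force: [-0.1, 0.4, 0.5]
opening: 0.0801
grip_force: 0.0
```

```bash
python3 - <<'E'
from h import *
im=grab("side"); P=facets(im,(.46,.68),(-.17,-.05),(.0,.1));P=facets(im,(.38,.6),(.15,.3),(.0,.2))
im=grab("top"); 
for g in greens(im,.021): print(g)
plan([.532,-.115,.05],0,0)
E
```

```text
281 min/med/max [[0.487, -0.136, 0.008], [0.532, -0.109, 0.018], [0.578, -0.092, 0.023]]
long axis [-0.999  0.053 -0.001]
609 min/med/max [[0.427, 0.223, 0.028], [0.471, 0.25, 0.041], [0.519, 0.266, 0.045]]
long axis [-1.    -0.014 -0.005]
([0.4737, 0.2448], 1.7, [43.0, 92.0], 'zmed 0.040 zmax 0.046', 'mean', [0.4755, 0.2443], 'px', [263.0, 211.0])
([0.5097, -0.1147], 1.1, [35.0, 42.0], 'zmed 0.017 zmax 0.300', 'mean', [0.5062, -0.1133], 'px', [365.0, 205.0])
now [ 0.5332 -0.1158  0.1596] psi/tilt [ 0.06  0.11 -0.48]  | shift [-0.023  0.002  1.826] rows 2 each [-0.012  0.001  0.913]
   turn [-0.085 -0.019  0.01 ] rows 1 each [-0.085 -0.019  0.01 ] shift-after-turn [-0.02  -0.014  1.826]
```

jog_arm(commands=[-0.02,-0.01,0.8,-0.08,0,0,80,0,0,0.8,0,0,0,80,0,0,0.6,0,0,0,80,0,0,0.26,0,0,0,80,0,0,0,0,0,0,60,0,0,0,0,0,0,46,0,0,0,0,0,0,36,0,0,0,0,0,0,36,0,0,0,0,0,0,36,0,0,-0.2,0,0,0,36,0,0,-0.8,0,0,0,36,0,0,-0.9,0,0,0,36,0,0,0,0,0,0,36])

```text
t: 99.2
tool_pos: [0.5362, -0.1162, 0.1334]
tool_rot: [3.137, 0.003, 0.023]
contact_force: [0.4, 0.1, -2.4]
opening: 0.0404
grip_force: 91.6
```

```bash
python3 - <<'E'
from h import *
plan([.481,.141,.124],3,0)
im=grab("side"); P=facets(im,(.46,.62),(-.17,-.05),(.0,.2))
E
```

```text
now [ 0.5362 -0.1162  0.1334] psi/tilt [0.11 0.83 0.26]  | shift [-0.913 -4.289  0.123] rows 5 each [-0.183 -0.858  0.025]
   turn [ 0.049 -0.143 -0.504] rows 1 each [ 0.049 -0.143 -0.504] shift-after-turn [-0.694 -4.329  0.156]
205 min/med/max [[0.489, -0.134, 0.125], [0.522, -0.101, 0.136], [0.581, -0.09, 0.14]]
long axis [-0.994 -0.109  0.014]
```

jog_arm(commands=[0,0,0,0.04,-0.14,-0.5,36,-0.139,-0.866,0,0,0,0,36,-0.139,-0.866,0,0,0,0,36,-0.139,-0.866,0,0,0,0,36,-0.139,-0.866,0,0,0,0,36,-0.139,-0.866,0,0,0,0,36,0,0,0,0,0,0,36,0,0,0.7,0,0,0,36,0,0,0.6,0,0,0,36,0,0,0.1,0,0,0,36,0,0,0.07,0,0,0,36,0,0,0,0,0,0,36,0,0,0,0,0,0,36])

```text
t: 100.88
tool_pos: [0.4773, 0.1428, 0.0411]
tool_rot: [-3.137, -0.081, 0.014]
contact_force: [-0.4, -0.2, -2.5]
opening: 0.0403
grip_force: 91.9
```

```bash
python3 - <<'E'
from h import *
plan([.481,.141,.037],3,0)
im=grab("side"); P=facets(im,(.38,.6),(.09,.2),(.0,.2))
E
```

```text
now [0.4773 0.1428 0.0411] psi/tilt [ 2.97 -0.5  -0.24]  | shift [0.061 0.033 0.067] rows 1 each [0.061 0.033 0.067]
   turn [-0.042  0.088 -0.005] rows 1 each [-0.042  0.088 -0.005] shift-after-turn [0.06  0.033 0.068]
346 min/med/max [[0.428, 0.124, 0.032], [0.458, 0.156, 0.046], [0.52, 0.167, 0.051]]
long axis [-0.977 -0.21   0.047]
```

jog_arm(commands=[0,0,0.07,-0.04,0.08,0,36,0,0,0.03,0,0,0,36,0,0,0,0,0,0,36,0,0,0,0,0,0,36])

```text
t: 101.42
tool_pos: [0.4771, 0.1429, 0.0363]
tool_rot: [3.14, 0.082, -0.003]
contact_force: [-5.4, -1.7, 13.1]
opening: 0.0402
grip_force: 94.1
```

jog_arm(commands=[0,0,-0.03,0,0,0,36,0,0,0,0,0,0,48,0,0,0,0,0,0,58,0,0,0,0,0,0,70,0,0,-0.4,0,0,0,70,0,0,-0.9,0,0,0,70,0,0,-0.9,0,0,0,70,0,0.85,0,0,0,0,80,0,0.85,0,0,0,0,80,0,0.85,0,0,0,0,80,0,0.85,0,0,0,0,80,0,0,0,0,0,0,80,0,0,0,0,0,0,80])

```text
t: 103.05
tool_pos: [0.487, -0.0606, 0.1672]
tool_rot: [-3.14, -0.081, 0.006]
contact_force: [-0.5, 0.3, -0.4]
opening: 0.0803
grip_force: 0.0
```

```bash
python3 - <<'E'
from h import *
im=grab("top")
for g in greens(im,.042): print(g)
a=im
im=grab("side"); P=facets(im,(.38,.6),(.09,.19),(.0,.2)); P=facets(im,(.38,.6),(.2,.3),(.0,.2))
for d in nets.silhouettes("side","pump"): 
    P=maskpts(im,d["mask"]); print(round(d["p"],2),P.mean(0).round(3),P[:,2].max().round(3))
save(a,"t10.png",(190,110,440,270),3)
E
```

```text
([0.4728, 0.2412], 1.7, [42.0, 91.0], 'zmed 0.040 zmax 0.047', 'mean', [0.4743, 0.2406], 'px', [263.0, 212.0])
([0.475, 0.1432], 1.3, [42.0, 91.0], 'zmed 0.040 zmax 0.046', 'mean', [0.4754, 0.1418], 'px', [291.0, 212.0])
498 min/med/max [[0.428, 0.125, 0.027], [0.471, 0.152, 0.041], [0.52, 0.166, 0.045]]
long axis [-0.999 -0.035 -0.002]
609 min/med/max [[0.427, 0.223, 0.028], [0.471, 0.25, 0.041], [0.519, 0.266, 0.044]]
long axis [-1.    -0.014 -0.003]
0.44 [ 0.238 -0.424  0.174] 0.184
0.39 [ 0.642 -0.239  0.176] 0.297
```

View pics/t10.png

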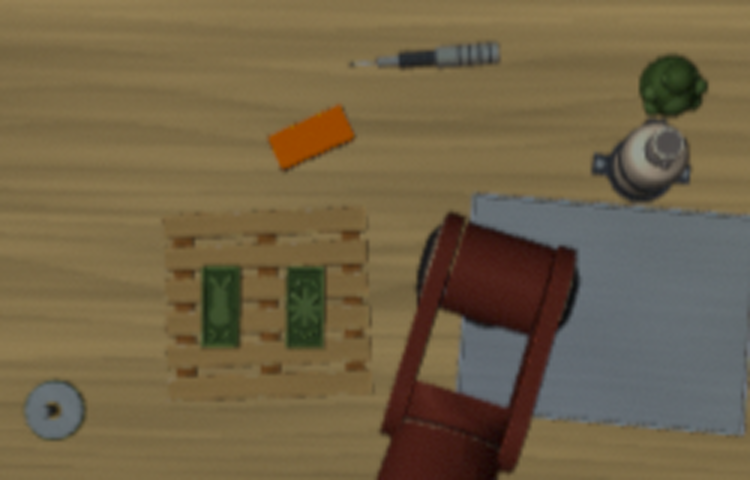

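The crop shows both bars flat on the slats at (221,307) and (305,307), gourd and lotus carvings up. The pump is up, and the figure, wheel and handpiece have not moved.

```bash
python3 -c "
from station import job
print(job.finish_job())"
```

```text
the job is handed in; nothing more can be done
None
```

I handed the job in: both paperweights were misted on each side and now lie carved face up on the drying board, with the pump up and the handpiece, figure and wheel where they were. One weight slipped from the grip mid-flip and had to be recovered from the tray rim. The hand-in returned no verdict.

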